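# Change the blade of a vegetable slicer and bolt it in

### The job

Draw the slicing blade out of its wooden storage case (its tongue sticks out), lay it down flat on the worktop outside the case and let go; then take it up afresh and lay it in the bay of the vegetable slicer, notch over the locating pin, tongue between the cheeks and all flat on the seat. Finally slide the barrel bolt fully across over the tongue and turn its handle right down into the notch. Leave the mug and the pear where they stand.

Things in the scene. Friction and masses are not known exactly. Their poses are not given: they have to be found in the camera images.
- blade_case: Fixed light-wood case on the worktop, 126 long (own x, -74 to +52) x 74 wide x 38 high; origin at worktop height on its centre line. Open only at the +x end (mouth at x = 52). Floor 4 thick, inside 62 wide, roof underside 33 high. At the start the blade lies in it, axes about alike, only its tongue (about 37 to 49) sticking out.
- blade: Loose flat steel blade, 0.08 to 0.17 kg, 5 thick, 155 long along its x. Plate 56 wide from x = -60 to 50, then a tongue 30 wide to x = 95; at the other end an open notch 16 wide from x = -60 to -36. On top a black rib 14 wide, 60 long (x = -25 to 35), z = 5 to 25. Centre of mass near x = 13. Origin: on its underside, centre line; z up on the rib side.
- notch (a point): Point on the blade's underside in the notch, at the blade's x = -46, 10 short of the notch's inner end; lies on the pin's axis when seated.
- rib (a point): Middle of the blade's grip rib: blade x = 5, 15 above its underside (10 above the plate's top, 10 below the rib's top). Axes as the blade's.
- tongue (a point): Point on the blade's tongue: blade x = 75, half way up its 5 mm thickness; 20 from the tongue's tip. Axes as the blade's.
- slicer: Fixed flat vegetable slicer, white and grey plastic, 181 (own x, -75 to 106) x 225 (own y, -110 to 115), plus a black bow handle to y = -139. Origin at worktop height under the bay. The bay runs along x: seat 16 above the worktop, 68 wide, between white decks 21 high. The seated blade has its x along the slicer's x and its origin over the slicer's, underside 16 high; play 2 to 3 sideways, 4 to 5 lengthwise.
- pin (a point): Foot of the steel locating pin, on its axis at seat height (slicer x = -46, y = 0, 16 high). The pin is 12 in diameter and 14 high, its top 5 tapering to 6. Axes as the slicer's.
- tongue_place (a point): Where the tongue's point comes to lie: slicer x = 75, y = 0, on the seat (16 high). Cheeks 24 high flank it (x = 56 to 98; inner faces at y = +-18, bevelled back to +-22 at the top), each with a steel collar 42 high (x = 63 to 87, from y = 22); end wall at x = 100, 26 high. Too narrow for fingers beside the tongue. Axes as the slicer's.
- bolt (a joint): Slide of the barrel bolt: steel rod 12 in diameter along the slicer's y, axis at x = 75, 30 above the worktop. 0 = drawn back, tip clear of the tongue's place (starts at 0 to 0.010); 0.055 m = fully across, tip in the far collar (stop). Grows towards the slicer's -y. Stays where left; takes about 2 N.
- handle (a joint): Turn of the bolt's handle about the rod: 0 = upright (starts at 0 to 0.2 rad), grows as it swings to the slicer's +x; 1.5 = level, down in the notch (stop). A steel gate strip (x = 93 to 99, 44 high) blocks it beyond about 0.75 rad except at its notch, met only with the bolt fully across. Stays where left; takes under 2 N.
- thumb_disc (a point): Centre of the disc at the end of the bolt's handle: 22 in diameter, 10 thick along the slicer's y, on a stem 8 thick, 50 from the rod's axis. Upright it is 80 above the worktop. Turned down it is 30 above the worktop at slicer x = 125, beyond the slicer's edge (x = 106), over bare worktop. Its axes turn with the handle.
- bolt_home (a point): Fixed point on the rod's axis, at the handle's foot when the bolt is fully across: slicer x = 75, y = 37, 30 high (y = 92 when drawn back). Collars 42 high stand beside the handle's travel at y = 22 to 30 and 100 to 112 (x = 63 to 87). Axes as the slicer's.
- mug: Bystander: loose two-tone mug, 82 x 117 x 94, standing behind the work; origin under its centre.
- pear: Bystander: loose pear, 68 x 66 x 101, standing upright behind the case; origin under its centre.
Not all that is in view belongs to the job. There is more than one size of the blade_case; the job needs the smallest.

How it is judged:
By the outcome, as a careful person would: the job done as asked, in the order asked, and still so for the second after the job is handed in, with the robot touching nothing.
It also fails if it takes over 64 s, if anything falls off the work surface, if the arm or the gripper's body presses on something with over 40 N, if the wrist force passes 120 N, or if a joint passes its speed limit or range.

### The arm

A 6-joint arm with a two-finger parallel gripper is mounted at the origin on a cart in front of the work surface, level with it; the furniture and walls round the work are solid. World frame = base frame: x ahead of the robot, y to its left, z up, the work surface at z = 0. Lengths are in mm, angles in rad, forces in N, time in s.
With the tool pointing down it reaches from about 400 to 925 mm from the base axis. Payload 12.5 kg.
Tool frame: the origin (TCP) lies on the mounting face of the last link; the fingertips stand 190 mm ahead of it and the grasp point (between the pads) lies 171 mm ahead of it; x points along the fingers, y is the direction in which the jaws open and shut, and the axes are right-handed (so a half turn about x gives the same grasp; the last joint's range is limited). The gripper opens to 95 mm and grips with 3 to 60 N. Pads are 20 mm wide; open, the fingers measure 119 mm over their backs; the gripper's body (75 mm by 180 mm) begins 59 mm behind the grasp point.
Start: joints at [-1.39, 0.491, 1.559, -0, 1.092, -0.106], TCP at [176.822, -599.465, 404.761] pointing down, gripper open.
Joint ranges: [-3.1, 3.1], [-0.84, 2.19], [0.05, 2.79], [-1.13, 4.28], [0.06, 2.93], [-2.69, 2.69]. Speed limits (rad/s): [2.22, 2.22, 2.79, 3.14, 3.14, 3.14].

### API

Orientations are given as [roll, pitch, yaw] about the fixed x, y, z axes, in that order (R = Rz(yaw) Ry(pitch) Rx(roll)).
In Python, from cell import env, eyes gives the robot as it stands. The module is installed in compiled form; this text tells all that it offers.
- The arm moves only by the tool jog_arm, never from a script. Its argument "deltas" is one flat list of numbers, 7 for each row, row after row: the shift along the tool's x, y, z in mm, then the turn, a rotation vector about the tool's x, y, z in rad, then the opening, from 0 (shut) to 1 (fully open). A call has 1 to 10 rows; each row shifts and turns the pose as measured when the row begins, along the tool's axes as they then stand; what a row does not reach is not made up. A row lasts 1/8 s, in which the tool goes at most 62.5 mm and 10.7 degrees, less where a joint would pass 70% of its speed; a pose out of reach is approached as far as the arm can. A call is refused whole if a number of a shift passes 62.5 or a number of a turn 0.188, either way. A call with a gripper value outside its range is refused whole. The fingers move at their own pace and stop on an object; the grip force is fixed at half the most. Time passes only in rows, so rows that do not move let the fingers close. It gives the time, the measured TCP pose, the force and the opening at its end, in the units of the state.
- env.state(): the state, without advancing time (a new reading comes with each control period).
- eyes.read_camera(name): name is "side" or "top" or "wrist"; returns a dict with "image" (400x640x3 uint8, red, green, blue), "fovy" (degrees; the focal length in pixels is half the picture's height over the tangent of half this angle, whatever the lens; pixels are square), "cx", "cy" (the principal point, pixels), "dist" ([k1, k2, p1, p2, k3] as OpenCV has them; the pictures are not rectified), "world_from_camera" (4x4, takes a point from camera to world coordinates). Camera axes: x right, y up, looking along -z (the intrinsics and any distortion apply to the point x, -y, -z); pixel columns grow to the right and rows downward; lengths in mm; the calibration is good to about 2 mm. A picture is of the moment at which its call begins. There is no depth.
- env.job_done(): hands the job in, once; it reports no verdict.
The state is a dict: "t": time; "joints": joint angles; "qvel": joint speeds; "tau": joint torques, N m; "eef_pos": TCP position; "tcp_rot": TCP orientation; "ft_force": force on the tool from outside, world axes, zero at the start; "moment": the same for the moment, N m; "opening": opening from 0.0 (shut) to 1.0 (fully open).
Only numpy, scipy, OpenCV 4.12 (cv2) and the standard library are available. Lean on these libraries where they do the work, as an engineer would, in place of code of your own. Each camera call takes 0.05 s, during which the arm holds its last target.

## Working session

There is one attempt and no reset: what is moved stays moved. The work goes in short steps, Python scripts to look and compute and a tool call to move; the robot and the scene stay as the last step left them, time stands still between calls to the robot, and variables do not carry over. Pictures are saved under pics/ and viewed, and the job is handed in when it is done.

Besides the shell and the picture viewer there is one more tool, called as a command line: name --argument value ..., lists and objects as JSON in quotes. jog_arm: Moves the arm, as the interface text tells. Its arguments: {"type":"object","properties":{"deltas":{"type":"array","items":{"type":"number"}}},"required":["deltas"]}

```bash
mkdir -p pics
python3 - <<'E'
from cell import env, eyes
import cv2
s=env.state()
for k,v in s.items(): print(k,v)
for n in ["side","top","wrist"]:
    c=eyes.read_camera(n)
    cv2.imwrite(f"pics/{n}0.png",c["image"][:,:,::-1])
    print(n,c["fovy"],c["cx"],c["cy"],c["dist"]);print(c["world_from_camera"])
E
```

```text
t 0.0
joints [-1.38957741e+00  4.91561911e-01  1.55944715e+00  3.05593377e-05
  1.09170037e+00 -1.05601329e-01]
qvel [ 0.0012874   0.00030582 -0.00088426 -0.00015572 -0.00117821  0.00059244]
tau [-1.22666021e-03 -6.12640858e+01 -2.58173364e+01  6.92242803e-02
  4.83210117e-02 -1.20061268e-04]
eef_pos [ 176.83228313 -599.42958711  404.16096089]
tcp_rot [-1.70066174  1.56967922  1.72773706]
ft_force [ 0.73012509 -0.57309271 -0.38832809]
moment [ 0.0302948  -0.0066118  -0.01562856]
opening 1.0003627261685701
side 53.63964007972522 320.1417740080588 197.18694466036615 [0.02476091 0.         0.         0.         0.        ]
[[-9.61599887e-01  1.24835607e-01 -2.44421213e-01  1.43929012e+02]
 [-2.74359219e-01 -4.13678644e-01  8.68099648e-01  1.22792733e+03]
 [ 7.25791067e-03  9.01823736e-01  4.32043137e-01  8.07428187e+02]
 [ 0.00000000e+00  0.00000000e+00  0.00000000e+00  1.00000000e+00]]
top 57.38839047156986 318.55977154433 205.23853496841951 [0.00430383 0.         0.         0.         0.        ]
[[-2.75404311e-02  9.89213203e-01 -1.43870647e-01  3.86857915e+02]
 [-9.99570742e-01 -2.58135690e-02  1.38560987e-02 -1.99081599e+02]
 [ 9.99282088e-03  1.44190492e-01  9.89499492e-01  1.33395548e+03]
 [ 0.00000000e+00  0.00000000e+00  0.00000000e+00  1.00000000e+00]]
wrist 71.39508838838803 314.38744958429913 200.40082054802247 [0.00371437 0.         0.         0.         0.        ]
[[ 2.82944900e-01  9.21992728e-01  2.64332354e-01  2.52485147e+02]
 [-9.59136141e-01  2.72050091e-01  7.77599600e-02 -5.77701237e+02]
 [-2.17523305e-04 -2.75532498e-01  9.61291733e-01  3.84711490e+02]
 [ 0.00000000e+00  0.00000000e+00  0.00000000e+00  1.00000000e+00]]
```

View pics/side0.png

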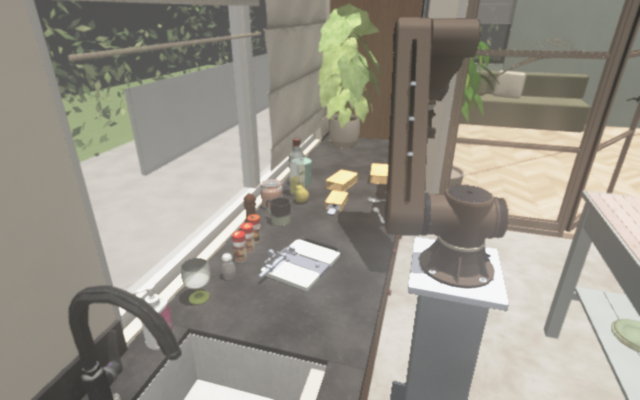

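View pics/top0.png

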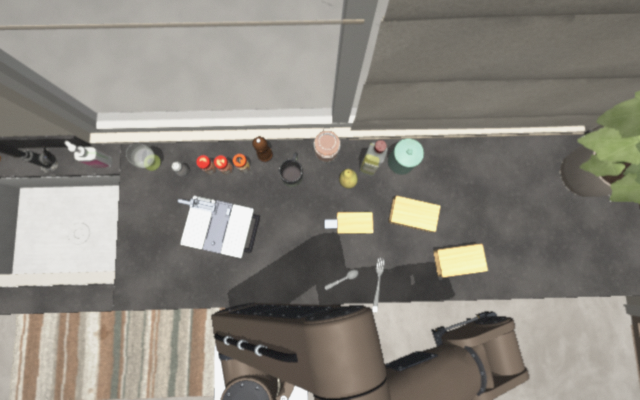

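View pics/wrist0.png

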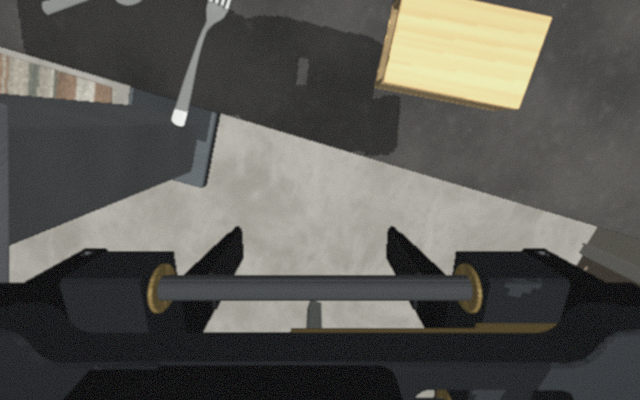

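Candidates for the case in the top view are pixels (355,222) with a grey tongue at (330,224), (415,213), and (461,260). The first is the smallest and the only one with a tongue. I'll check it in a close crop.

```bash
cat > h.py <<'E'
import numpy as np, cv2
from scipy.spatial.transform import Rotation as R
def K(c):
    H,W=c["image"].shape[:2]; f=H/2/np.tan(np.radians(c["fovy"])/2)
    return np.array([[f,0,c["cx"]],[0,f,c["cy"]],[0,0,1]])
def onplane(c,pts,z):
    p=cv2.undistortPoints(np.array(pts,float).reshape(-1,1,2),K(c),np.array(c["dist"])).reshape(-1,2)
    T=np.array(c["world_from_camera"]); d=np.c_[p[:,0],-p[:,1],-np.ones(len(p))]@T[:3,:3].T
    o=T[:3,3]; t=(z-o[2])/d[:,2]; return o+d*t[:,None]
def rays(c,pts):
    p=cv2.undistortPoints(np.array(pts,float).reshape(-1,1,2),K(c),np.array(c["dist"])).reshape(-1,2)
    T=np.array(c["world_from_camera"]); d=np.c_[p[:,0],-p[:,1],-np.ones(len(p))]@T[:3,:3].T
    return T[:3,3], d/np.linalg.norm(d,axis=1)[:,None]
def proj(c,P):
    T=np.linalg.inv(np.array(c["world_from_camera"])); q=np.array(P,float).reshape(-1,3)@T[:3,:3].T+T[:3,3]
    q=q*[1,-1,-1]
    return cv2.projectPoints(q.reshape(-1,1,3),np.zeros(3),np.zeros(3),K(c),np.array(c["dist"]))[0].reshape(-1,2)
def rot(s): return R.from_euler('xyz',s["tcp_rot"]).as_matrix()
def crop(im,x0,y0,x1,y1,k,name):
    cv2.imwrite(name,cv2.resize(im[y0:y1,x0:x1,::-1],None,fx=k,fy=k,interpolation=cv2.INTER_CUBIC))
def save(c,name): cv2.imwrite(name,c["image"][:,:,::-1])
def show(s):
    M=rot(s); print("t %.2f tcp"%s["t"],np.round(s["eef_pos"],1),"grasp",np.round(np.array(s["eef_pos"])+171*M[:,0],1),"\nR",np.round(M,3).tolist(),"F",np.round(s["ft_force"],1),"op",round(s["opening"],3),"j6",np.round(s["joints"],2))
E
python3 - <<'E'
from cell import env, eyes
from h import *
c=eyes.read_camera("top")
crop(c["image"],310,190,450,280,5,"pics/tc.png")
crop(c["image"],170,180,270,270,6,"pics/ts.png")
s=eyes.read_camera("side")
crop(s["image"],240,140,400,300,4,"pics/ss.png")
show(env.state())
E
```

```text
t 0.25 tcp [ 176.8 -599.5  404.5] grasp [ 176.8 -599.4  233.5] 
R [[-0.0, 0.283, -0.959], [0.001, -0.959, -0.283], [-1.0, -0.001, -0.0]] F [-0.9  0.9 -0.4] op 1.0 j6 [-1.39  0.49  1.56 -0.    1.09 -0.11]
```

View pics/tc.png

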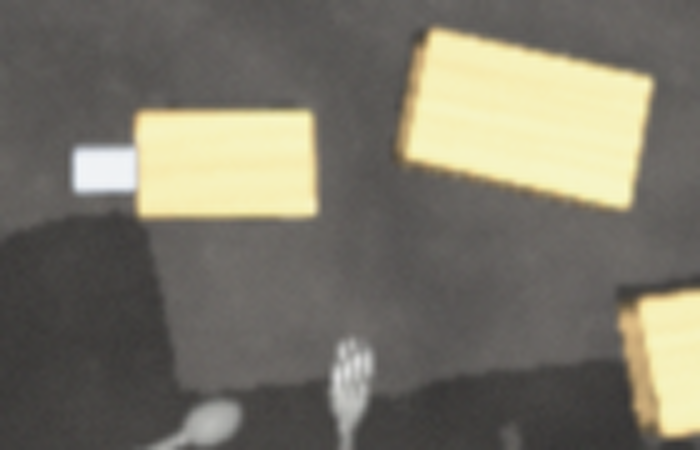

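View pics/ts.png

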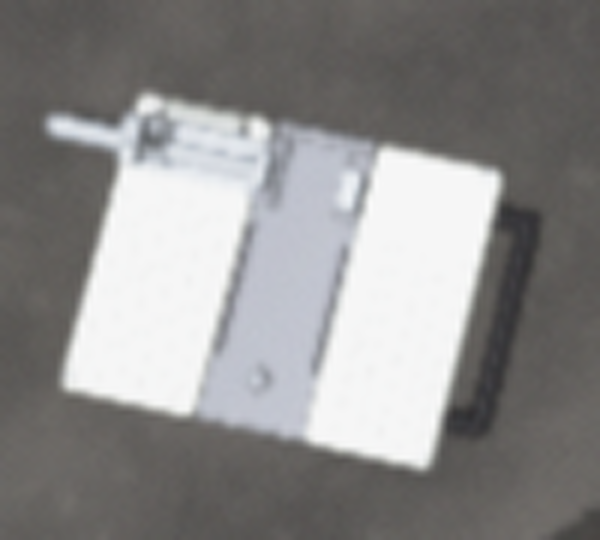

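View pics/ss.png

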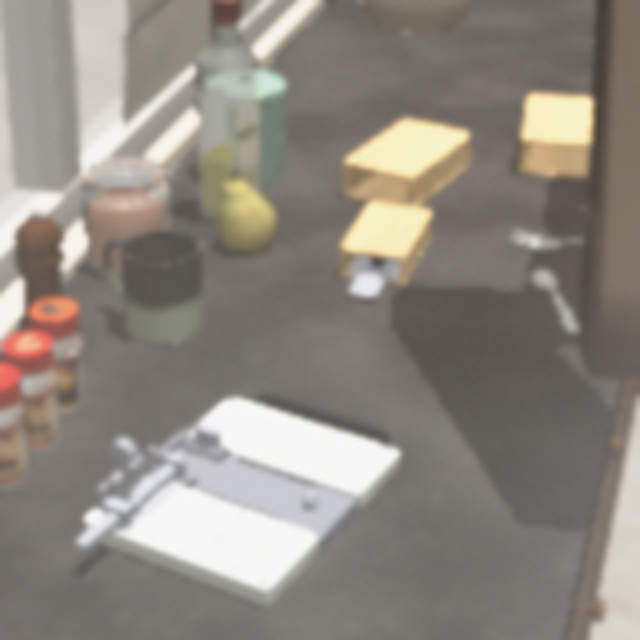

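Run:
```python
from cell import env, eyes
from h import *
c=eyes.read_camera("top"); im=c["image"]
hsv=cv2.cvtColor(im,cv2.COLOR_RGB2HSV)
def rect(mask,z,lab):
    n,l,st,ce=cv2.connectedComponentsWithStats(mask.astype(np.uint8))
    for i in range(1,n):
        if st[i,4]>150:
            ys,xs=np.where(l==i)
            cn,_=cv2.findContours((l==i).astype(np.uint8),cv2.RETR_EXTERNAL,cv2.CHAIN_APPROX_NONE)
            P=onplane(c,cn[0].reshape(-1,2),z)[:,:2]
            r=cv2.minAreaRect(P.astype(np.float32)); print(lab,st[i],np.round(ce[i],1),"rect",np.round(r[0],1),np.round(r[1],1),round(r[2],2))
m=(hsv[...,1]>70)&(hsv[...,2]>150)&(hsv[...,0]>15)&(hsv[...,0]<35)
m[:190]=0;m[300:]=0
rect(m,38,"case")
m=(hsv[...,2]>200)&(hsv[...,1]<60); m[:180]=0;m[270:]=0;m[:,:170]=0
rect(m,21,"white")
print(im[224,326:340].tolist())
```

```text
case [390 196  50  36 209] [406.8 212.6] rect [ 537.9 -559. ] [168.2 101.1] 75.57
case [434 244  52  33 308] [453.  259.8] rect [ 366.4 -710.1] [ 99.4 177.9] 6.19
white [ 179  198   36   51 1087] [197.  222.9] rect [524.9 218.4] [181.3 125.7] 4.17
white [ 204  205   49   53 1654] [229.7 230.2] rect [501.6 108.8] [137.  180.1] 75.95
white [393 210  44  20 443] [416.2 219.5] rect [ 518.8 -562.8] [154.8  55.3] 80.1
white [442 254  44  16 363] [466.6 264.1] rect [ 353.7 -727. ] [ 46.1 153.5] 8.46
[[239, 242, 244], [240, 242, 244], [239, 242, 244], [240, 242, 244], [240, 242, 244], [240, 242, 244], [239, 242, 244], [240, 242, 244], [239, 242, 244], [239, 242, 244], [233, 235, 239], [218, 208, 191], [242, 227, 173], [245, 235, 178]]
```

Run:
```python
from cell import env, eyes
from h import *
c=eyes.read_camera("top")
g=lambda pts,k,x0,y0:[((u+.5)/k-.5+x0,(v+.5)/k-.5+y0) for u,v in pts]
P=onplane(c,g([(135,109),(315,108),(319,217),(136,218)],5,310,190),38); print("case",np.round(P,1).tolist())
print([round(np.linalg.norm(P[i]-P[i-1]),1) for i in range(4)], "mouth mid",(P[0]+P[3])/2,"back mid",(P[1]+P[2])/2)
d=((P[0]+P[3])-(P[1]+P[2])); print("yaw",np.arctan2(d[1],d[0]))
T=onplane(c,g([(73,147),(73,193),(135,147),(135,192)],5,310,190),9); print("tongue",np.round(T,1).tolist())
S=onplane(c,g([(62,388),(436,470),(503,172)],6,170,180),21); print("slicer",np.round(S,1).tolist(),np.linalg.norm(S[0]-S[1]),np.linalg.norm(S[1]-S[2]))
d=S[1]-S[0]; y=np.arctan2(d[1],d[0])+np.pi/2; print("yaw",y, "or",np.arctan2(*(S[2]-S[1])[[1,0]]))
ex=np.array([np.cos(y),np.sin(y),0]);ey=np.array([-ex[1],ex[0],0])
for q,(a,b) in zip(S,[(-75,115),(-75,-110),(106,-110)]): print("origin",q-a*ex-b*ey)
print("pin top ", onplane(c,g([(258,378)],6,170,180),30))
```

```text
case [[551.3, -281.1, 38.0], [548.7, -410.1, 38.0], [470.7, -409.1, 38.0], [473.4, -279.1, 38.0]]
[np.float64(77.9), np.float64(129.0), np.float64(78.0), np.float64(130.0)] mouth mid [ 512.38105748 -280.13558541   38.        ] back mid [ 509.66256894 -409.60087576   38.        ]
yaw 1.5498015944551649
tongue [[528.3, -236.8, 9.0], [494.7, -235.8, 9.0], [527.1, -282.0, 9.0], [494.3, -280.9, 9.0]]
slicer [[450.3, 279.8, 21.0], [396.0, 58.4, 21.0], [572.9, 18.6, 21.0]] 227.96112600825737 181.33121559977565
yaw -0.24070274235022215 or -0.22154332513624367
origin [495.76431239 150.25774397  21.        ]
origin [495.05842387 147.38198518  21.        ]
origin [496.17591658 150.68479714  21.        ]
pin top  [[452.62327184 161.59190677  30.        ]]
```

```bash
cat >> h.py <<'E'
def Rdown(th):
    y=np.array([np.cos(th),np.sin(th),0]); x=np.array([0,0,-1.]); return np.c_[x,y,np.cross(x,y)]
def plan(s,tip,th,n,op):
    """rows to bring the fingertip point (190 ahead) to tip with tool y at angle th, pointing down"""
    M=rot(s); p=np.array(s["eef_pos"]); Mt=Rdown(th); pt=np.array(tip)-190*Mt[:,0]
    w=R.from_matrix(M.T@Mt).as_rotvec()
    rows=[]
    for i in range(n):
        Mi=M@R.from_rotvec(w*i/n).as_matrix()
        d=Mi.T@((pt-p)/n)
        rows.append(list(np.round(d,1))+list(np.round(w/n,3))+[op])
    print("total shift",np.round(pt-p,1),"turn",np.round(w,3)); 
    for r in rows: print([float(v) for v in r])
E
python3 - <<'E'
from cell import env, eyes
from h import *
c=eyes.read_camera("top")
for n,p in dict(mug=(291,172),mughandle=(296,155),pear=(348,178),spoon=(352,273),fork=(379,262),jar1=(240,162),bottle=(381,147)).items(): print(n,np.round(onplane(c,[p],90 if n in("mug","pear") else 5),0))
plan(env.state(),[511.5,-256,110],-0.02,8,1)
E
```

```text
mug [[ 687. -124.   90.]]
mughandle [[ 773. -138.    5.]]
pear [[ 661. -322.   90.]]
spoon [[ 332. -331.    5.]]
fork [[ 368. -429.    5.]]
jar1 [[751.  71.   5.]]
bottle [[ 796. -459.    5.]]
total shift [ 334.7  343.5 -104.7] turn [-1.264 -0.     0.   ]
[13.1, -29.3, -52.3, -0.158, -0.0, 0.0, 1.0]
[13.1, -20.8, -56.2, -0.158, -0.0, 0.0, 1.0]
[13.1, -11.6, -58.8, -0.158, -0.0, 0.0, 1.0]
[13.1, -2.3, -59.9, -0.158, -0.0, 0.0, 1.0]
[13.1, 7.2, -59.5, -0.158, -0.0, 0.0, 1.0]
[13.1, 16.5, -57.6, -0.158, -0.0, 0.0, 1.0]
[13.1, 25.3, -54.3, -0.158, -0.0, 0.0, 1.0]
[13.1, 33.6, -49.7, -0.158, -0.0, 0.0, 1.0]
```

jog_arm --deltas '[13, -29, -52, -0.158, 0, 0, 1, 13, -21, -56, -0.158, 0, 0, 1, 13, -12, -59, -0.158, 0, 0, 1, 13, -2, -60, -0.158, 0, 0, 1, 13, 7, -60, -0.158, 0, 0, 1, 13, 16, -58, -0.158, 0, 0, 1, 13, 25, -54, -0.158, 0, 0, 1, 13, 34, -50, -0.158, 0, 0, 1]'

```text
t: 1.4
eef_pos: [510.5, -245.9, 299.2]
tcp_rot: [0.538, 1.565, -1.02]
ft_force: [-0.1, -1.2, -0.2]
opening: 0.999
```

Run:
```python
from cell import env, eyes
from h import *
s=env.state(); show(s)
c=eyes.read_camera("wrist"); save(c,"pics/w1.png")
plan(env.state(),[511.5,-256,50],-0.02,4,1)
```

```text
t 1.40 tcp [ 510.5 -245.9  299.2] grasp [ 511.  -246.8  128.2] 
R [[0.003, 1.0, 0.013], [-0.005, 0.013, -1.0], [-1.0, 0.003, 0.005]] F [-0.1 -1.2 -0.2] op 0.999 j6 [-0.57  0.54  1.81 -0.    0.79 -0.58]
total shift [ -2.1 -14.7 -57.7] turn [ 0.044  0.003 -0.003]
[14.4, -0.7, 3.6, 0.011, 0.001, -0.001, 1.0]
[14.4, -0.6, 3.6, 0.011, 0.001, -0.001, 1.0]
[14.4, -0.6, 3.7, 0.011, 0.001, -0.001, 1.0]
[14.4, -0.5, 3.7, 0.011, 0.001, -0.001, 1.0]
```

View pics/w1.png

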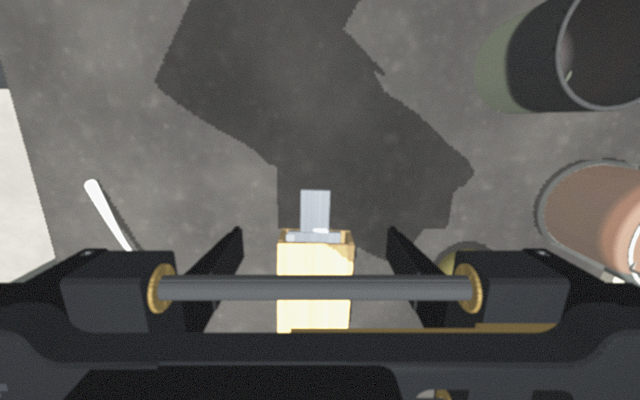

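Run:
```python
from cell import env, eyes
from h import *
s=env.state(); show(s)
c=eyes.read_camera("wrist"); 
crop(c["image"],260,170,370,270,6,"pics/w1c.png")
print(np.round(onplane(c,[(301,190),(330,190),(300,234),(330,234)],9),1).tolist())
print(np.round(onplane(c,[(277,242),(353,242),(277,333),(350,333)],38),1).tolist())
```

```text
t 1.45 tcp [ 513.6 -241.3  297.7] grasp [ 514.  -241.8  126.7] 
R [[0.003, 1.0, 0.024], [-0.003, 0.024, -1.0], [-1.0, 0.002, 0.003]] F [ 0.8  5.4 -1. ] op 0.998 j6 [-0.56  0.54  1.81 -0.    0.78 -0.58]
[[501.9, -231.7, 9.0], [530.7, -231.0, 9.0], [501.3, -279.0, 9.0], [532.6, -278.2, 9.0]]
[[481.1, -275.2, 38.0], [552.4, -273.5, 38.0], [479.7, -378.3, 38.0], [555.7, -376.6, 38.0]]
```

View pics/w1c.png

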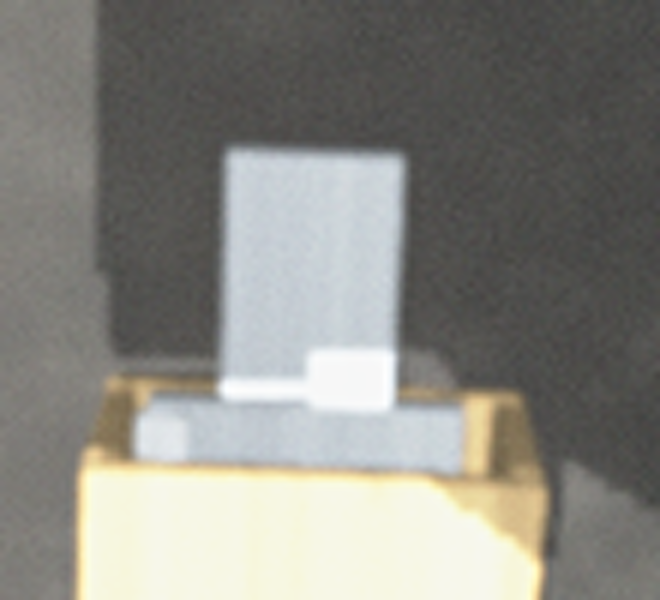

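jog_arm --deltas '[14, 0, 4, 0.01, 0, 0, 1, 14, 0, 4, 0.01, 0, 0, 1, 14, 0, 3, 0.01, 0, 0, 1, 0, 0, 0, 0, 0, 0, 1, 0, 0, 0, 0, 0, 0, 1]'

```text
t: 2.12
eef_pos: [510.3, -258.2, 253.0]
tcp_rot: [0.301, 1.567, -1.291]
ft_force: [0.2, -0.9, 0.1]
opening: 0.999
```

Run:
```python
from cell import env, eyes
from h import *
s=env.state(); show(s)
c=eyes.read_camera("wrist"); 
crop(c["image"],240,150,400,280,5,"pics/w2c.png"); np.save("w2.npy",c)
t=eyes.read_camera("top"); crop(t["image"],310,190,450,280,5,"pics/t2c.png"); np.save("t2.npy",t)
show(env.state())
```

```text
t 2.12 tcp [ 510.3 -258.2  253. ] grasp [ 510.5 -258.8   82. ] 
R [[0.001, 1.0, -0.022], [-0.003, -0.022, -1.0], [-1.0, 0.001, 0.003]] F [ 0.2 -0.9  0.1] op 0.999 j6 [-0.58  0.61  1.83 -0.    0.7  -0.56]
t 2.23 tcp [ 510.4 -257.9  253.2] grasp [ 510.6 -258.5   82.2] 
R [[0.001, 1.0, -0.021], [-0.004, -0.021, -1.0], [-1.0, 0.001, 0.003]] F [-0.3 -0.  -0. ] op 0.999 j6 [-0.58  0.61  1.83 -0.    0.7  -0.56]
```

View pics/w2c.png

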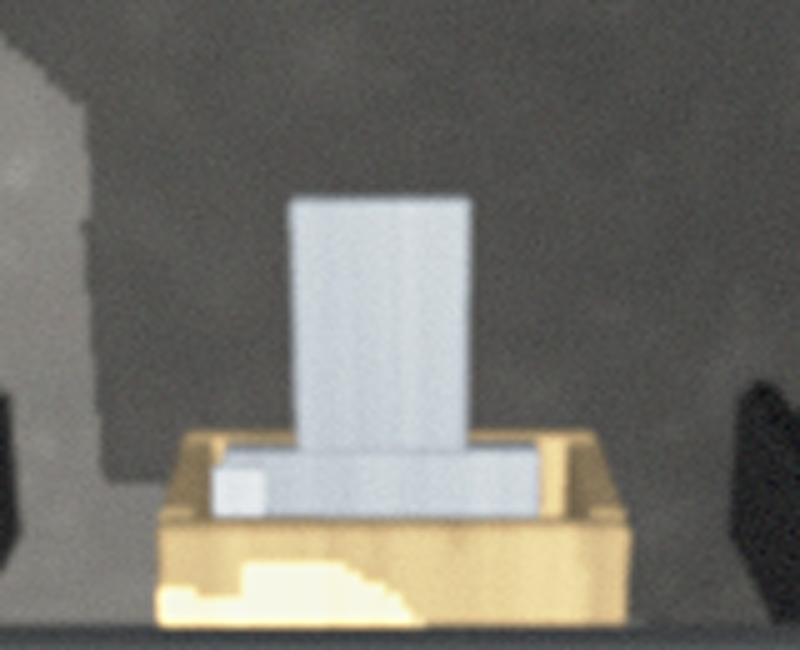

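Run:
```python
from h import *
c=np.load("w2.npy",allow_pickle=True).item()
g=lambda pts,k,x0,y0:[((u+.5)/k-.5+x0,(v+.5)/k-.5+y0) for u,v in pts]
P=onplane(c,g([(289,197),(473,197),(297,447),(468,447)],5,240,150),9); print(np.round(P,1).tolist())
P=onplane(c,g([(160,523),(632,523)],5,240,150),38); print("roof",np.round(P,1).tolist())
P=onplane(c,g([(185,435),(595,435)],5,240,150),0); print("foot",np.round(P,1).tolist())
```

```text
[[498.1, -235.9, 9.0], [528.6, -236.6, 9.0], [497.7, -280.9, 9.0], [527.6, -281.5, 9.0]]
roof [[478.1, -280.2, 38.0], [551.1, -281.8, 38.0]]
foot [[476.9, -282.1, 0.0], [551.2, -283.7, 0.0]]
```

jog_arm --deltas '[20, 1, -1, 0, 0, 0, 1, 20, 1, -1, 0, 0, 0, 0.6, 14, 0.5, -1, 0, 0, 0, 0.6, 0, 0, 0, 0, 0, 0, 0.6]'

```text
t: 2.72
eef_pos: [513.6, -255.2, 199.9]
tcp_rot: [0.711, 1.563, -0.881]
ft_force: [0.4, 0.7, 0.5]
opening: 0.74
```

Run:
```python
from cell import env, eyes
from h import *
s=env.state(); show(s)
c=eyes.read_camera("wrist"); 
crop(c["image"],210,130,420,280,3.8,"pics/w3c.png")
plan(env.state(),[512.8,-255,4.5],-0.018,1,.6)
```

```text
t 2.73 tcp [ 513.6 -255.2  199.9] grasp [ 514.4 -256.2   28.9] 
R [[0.005, 1.0, -0.021], [-0.006, -0.021, -1.0], [-1.0, 0.005, 0.006]] F [0.4 0.7 0.5] op 0.74 j6 [-0.58  0.7   1.86 -0.    0.58 -0.55]
total shift [-0.9  0.3 -5.9] turn [-0.003  0.006 -0.006]
[5.9, -0.9, -0.4, -0.003, 0.006, -0.006, 0.6]
```

View pics/w3c.png

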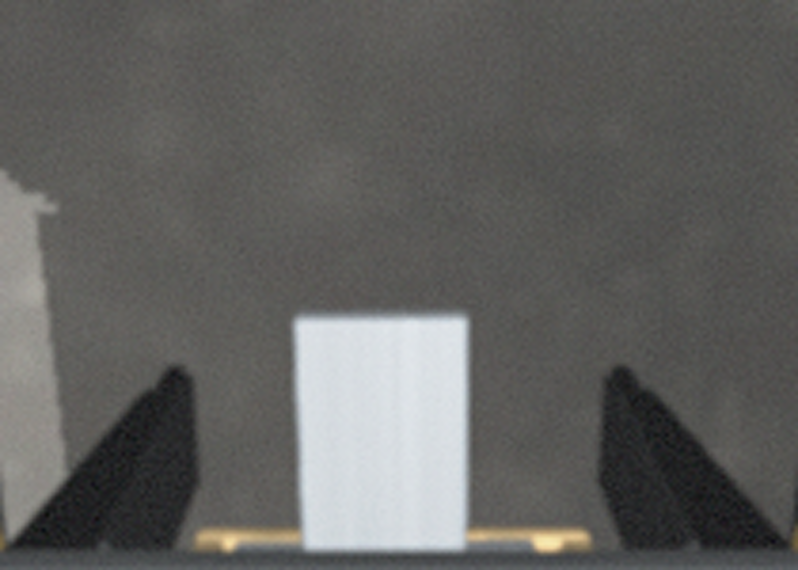

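jog_arm --deltas '[5.7, -2.5, -0.5, 0, 0.005, -0.005, 0.5, 0, 0, 0, 0, 0, 0, 0.4, 0, 0, 0, 0, 0, 0, 0.0, 0, 0, 0, 0, 0, 0, 0.0, 0, 0, 0, 0, 0, 0, 0.0, 0, 0, 0, 0, 0, 0, 0.0]'

```text
t: 3.52
eef_pos: [511.2, -255.0, 196.1]
tcp_rot: [0.85, 1.568, -0.741]
ft_force: [-0.3, -0.0, -0.3]
opening: 0.309
```

Run:
```python
from cell import env, eyes
from h import *
s=env.state(); show(s)
```

```text
t 3.52 tcp [ 511.2 -255.   196.1] grasp [ 511.6 -255.3   25.1] 
R [[0.002, 1.0, -0.021], [-0.002, -0.021, -1.0], [-1.0, 0.002, 0.002]] F [-0.3 -0.  -0.3] op 0.309 j6 [-0.58  0.7   1.86 -0.    0.58 -0.56]
```

jog_arm --deltas '[0, 0, 0, 0, 0, 0, 0.45, 2.5, 0, 0, 0, 0, 0, 0.45, 0, 0, 0, 0, 0, 0, 0.45, 0, 0, 0, 0, 0, 0, 0.0, 0, 0, 0, 0, 0, 0, 0.0, 0, 0, 0, 0, 0, 0, 0.0]'

```text
t: 4.28
eef_pos: [511.3, -255.0, 193.4]
tcp_rot: [0.861, 1.567, -0.731]
ft_force: [-0.1, -0.2, -0.3]
opening: 0.311
```

Run:
```python
from cell import env, eyes
from h import *
s=env.state(); show(s)
```

```text
t 4.28 tcp [ 511.3 -255.   193.4] grasp [ 511.7 -255.4   22.4] 
R [[0.003, 1.0, -0.021], [-0.002, -0.021, -1.0], [-1.0, 0.003, 0.002]] F [-0.1 -0.2 -0.3] op 0.311 j6 [-0.58  0.7   1.86 -0.    0.57 -0.56]
```

jog_arm --deltas '[0, 0, -10, 0, 0, 0, 0, 0, 0, -15, 0, 0, 0, 0, 0, 0, -15, 0, 0, 0, 0]'

```text
t: 4.65
eef_pos: [512.0, -213.1, 193.4]
tcp_rot: [0.863, 1.567, -0.73]
ft_force: [-0.2, -0.4, 0.8]
opening: 0.31
```

Run:
```python
from cell import env, eyes
from h import *
s=env.state(); show(s)
c=eyes.read_camera("wrist"); save(c,"pics/w4.png")
```

```text
t 4.65 tcp [ 512.  -213.1  193.4] grasp [ 512.5 -213.5   22.4] 
R [[0.003, 1.0, -0.022], [-0.002, -0.022, -1.0], [-1.0, 0.003, 0.002]] F [-0.2 -0.4  0.8] op 0.31 j6 [-0.51  0.69  1.91 -0.    0.54 -0.49]
```

View pics/w4.png

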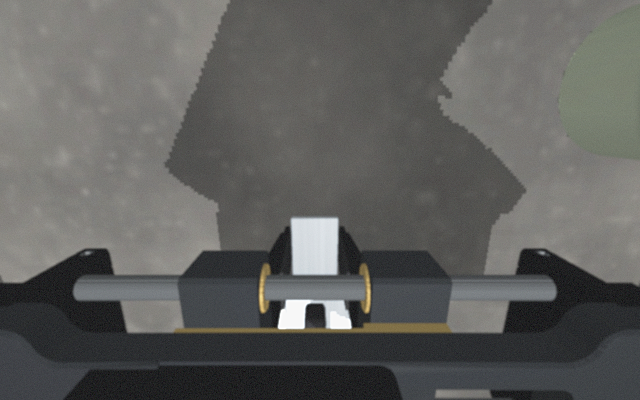

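jog_arm --deltas '[0, 0, -20, 0, 0, 0, 0, 0, 0, -20, 0, 0, 0, 0, 0, 0, -20, 0, 0, 0, 0, 0, 0, -20, 0, 0, 0, 0, 0, 0, -20, 0, 0, 0, 0, 0, 0, -10, 0, 0, 0, 0, 0, 0, 0, 0, 0, 0, 0]'

```text
t: 5.58
eef_pos: [513.8, -91.4, 193.0]
tcp_rot: [0.583, 1.569, -1.005]
ft_force: [-0.1, 0.3, -1.0]
opening: 0.31
```

Run:
```python
from cell import env, eyes
from h import *
s=env.state(); show(s)
c=eyes.read_camera("wrist"); save(c,"pics/w5.png")
c=eyes.read_camera("side"); crop(c["image"],240,140,400,300,4,"pics/s5.png")
```

```text
t 5.58 tcp [513.8 -91.4 193. ] grasp [513.9 -91.6  22. ] 
R [[0.001, 1.0, -0.018], [-0.001, -0.018, -1.0], [-1.0, 0.001, 0.001]] F [-0.1  0.3 -1. ] op 0.31 j6 [-0.3   0.67  1.99 -0.    0.49 -0.28]
```

View pics/w5.png

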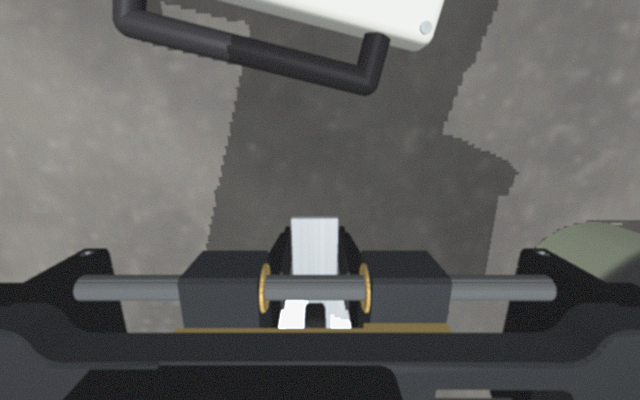

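View pics/s5.png

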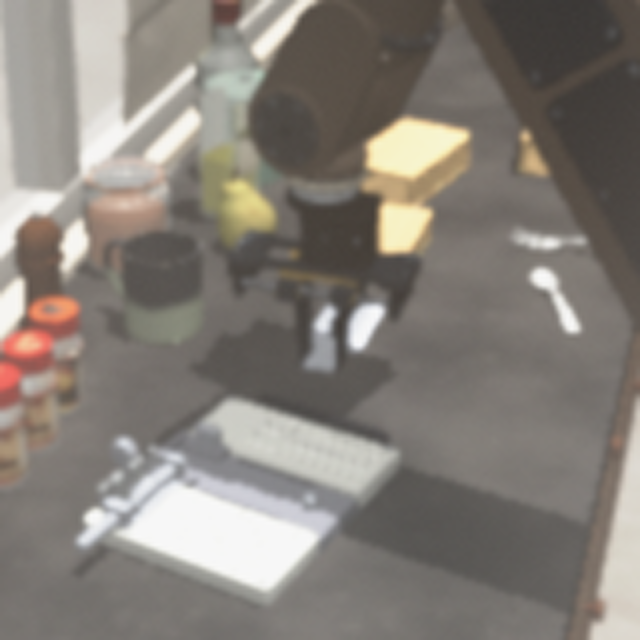

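jog_arm --deltas '[2, 0, 0, 0, 0, 0, 0, 1.5, 0, 0, 0, 0, 0, 0]'

```text
t: 5.92
eef_pos: [513.9, -93.1, 190.3]
tcp_rot: [0.932, 1.569, -0.659]
ft_force: [-5.4, 7.8, 33.6]
opening: 0.306
```

Run:
```python
from cell import env, eyes
from h import *
s=env.state(); show(s)
```

```text
t 5.92 tcp [513.9 -93.1 190.3] grasp [514.1 -93.3  19.3] 
R [[0.002, 1.0, -0.021], [-0.001, -0.021, -1.0], [-1.0, 0.002, 0.001]] F [-5.4  7.8 33.6] op 0.306 j6 [-0.31  0.67  1.99 -0.    0.48 -0.28]
```

jog_arm --deltas '[-1, 0, 0, 0, 0, 0, 0.2, 0, 0, 0, 0, 0, 0, 0.5, 0, 0, 0, 0, 0, 0, 0.5, 0, 0, 0, 0, 0, 0, 0.5, -15, 0, 0, 0, 0, 0, 0.5, -30, 0, 0, 0, 0, 0, 0.5, -35, 0, 20, 0, 0, 0, 0.5, -10, 0, 30, 0, 0, 0, 0.5, 0, 0, 0, 0, 0, 0, 0.5]'

```text
t: 7.05
eef_pos: [512.5, -144.9, 287.6]
tcp_rot: [0.967, 1.567, -0.625]
ft_force: [0.3, 0.5, -0.4]
opening: 0.503
```

Run:
```python
from cell import env, eyes
from h import *
s=env.state(); show(s)
c=eyes.read_camera("wrist"); save(c,"pics/w6.png"); np.save("w6.npy",c)
c=eyes.read_camera("side"); crop(c["image"],240,140,400,300,4,"pics/s6.png")
```

```text
t 7.05 tcp [ 512.5 -144.9  287.6] grasp [ 513.1 -145.3  116.6] 
R [[0.003, 1.0, -0.021], [-0.002, -0.021, -1.0], [-1.0, 0.003, 0.002]] F [ 0.3  0.5 -0.4] op 0.503 j6 [-0.4   0.52  1.91 -0.    0.72 -0.38]
```

View pics/w6.png

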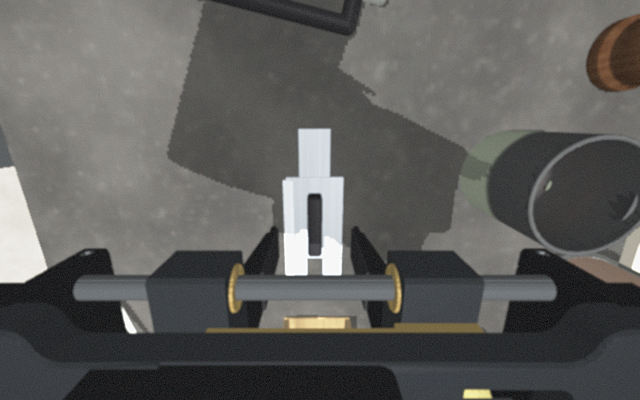

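View pics/s6.png

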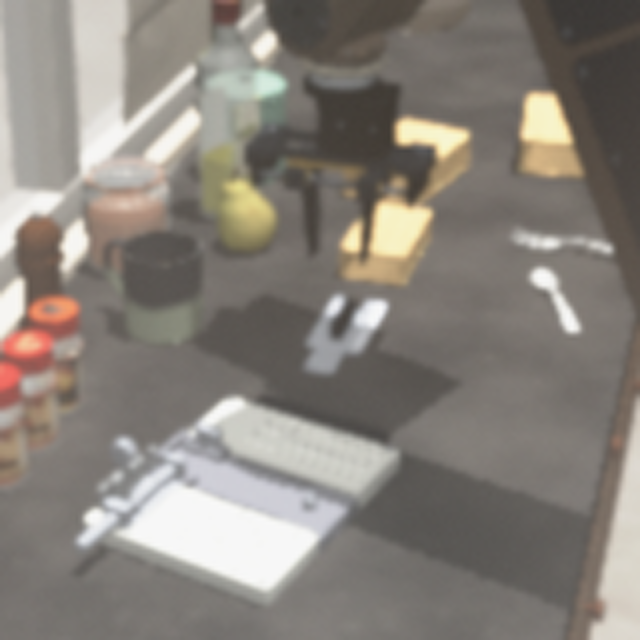

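The wrist view (w6) shows the blade lying flat outside the case. The tongue tip is at about (314,129), the rib spans (315,193–255), and the notch is toward the camera. Next I measure it.

Run:
```python
from h import *
c=np.load("w6.npy",allow_pickle=True).item()
crop(c["image"],260,110,370,290,3.3,"pics/w6c.png")
```

```text
(no output)
```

View pics/w6c.png

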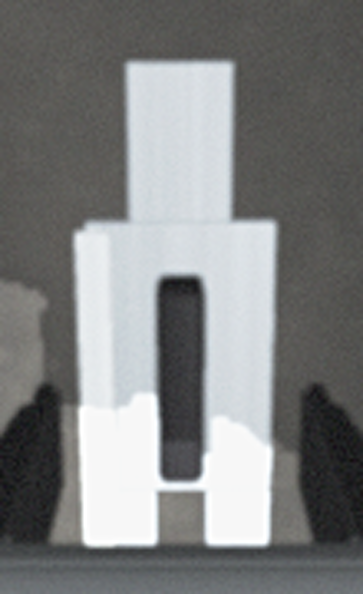

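Run:
```python
from h import *
from cell import env
c=np.load("w6.npy",allow_pickle=True).item()
g=lambda pts,k,x0,y0:[((u+.5)/k-.5+x0,(v+.5)/k-.5+y0) for u,v in pts]
P=onplane(c,g([(126,62),(234,61),(128,221),(233,220),(86,222),(276,222),(158,491),(206,491),(82,546),(270,546)],3.3,260,110),5); print(np.round(P,1).tolist())
m=[(P[2*i]+P[2*i+1])/2 for i in range(5)]
print("mids",np.round(m,1).tolist())
Q=onplane(c,g([(159,277),(204,277),(161,479),(202,479)],3.3,260,110),25); print("rib top",np.round(Q,1).tolist())
# line fit
m=np.array(m)[:,:2]; v,_=np.linalg.eigh(np.cov(m.T))[1][:,-1],0; v=v*np.sign(v[1]); print("yaw",np.arctan2(v[1],v[0]))
print("x from tip:",(m-m[0])@v)
show(env.state())
```

```text
[[500.9, -74.9, 5.0], [530.8, -75.3, 5.0], [499.8, -119.6, 5.0], [530.3, -120.0, 5.0], [487.6, -119.7, 5.0], [542.8, -120.9, 5.0], [506.1, -206.8, 5.0], [521.3, -207.1, 5.0], [481.0, -225.9, 5.0], [541.7, -227.3, 5.0]]
mids [[515.9, -75.1, 5.0], [515.1, -119.8, 5.0], [515.2, -120.3, 5.0], [513.7, -207.0, 5.0], [511.3, -226.6, 5.0]]
rib top [[508.9, -131.4, 25.0], [521.2, -131.7, 25.0], [507.8, -192.3, 25.0], [519.7, -192.6, 25.0]]
yaw 1.5447488214319611
x from tip: [   0.          -44.75898255  -45.20225034 -131.9106938  -151.59680102]
t 7.15 tcp [ 512.3 -143.5  286.5] grasp [ 512.6 -143.7  115.5] 
R [[0.001, 1.0, -0.02], [-0.001, -0.02, -1.0], [-1.0, 0.001, 0.001]] F [ 1.   0.4 -0.1] op 0.501 j6 [-0.4   0.52  1.91 -0.    0.71 -0.38]
```

jog_arm --deltas '[20, 1, 8, 0, 0, 0, 0.5, 25, 1, 8, 0, 0, 0, 0.5, 20, 0, 0, 0, 0, 0, 0.5, 10, 0, 0, 0, 0, 0, 0.5, 5, 0, 0, 0, 0, 0, 0.5, 0, 0, 0, 0, 0, 0, 0.5]'

```text
t: 7.9
eef_pos: [514.0, -155.4, 203.4]
tcp_rot: [-1.797, 1.569, 2.899]
ft_force: [0.7, -0.5, -0.1]
opening: 0.502
```

Run:
```python
from cell import env, eyes
from h import *
s=env.state(); show(s)
c=eyes.read_camera("wrist"); crop(c["image"],210,130,420,280,3.8,"pics/w7.png")
plan(env.state(),[514.3,-160,7],-0.018,1,.5)
```

```text
t 7.90 tcp [ 514.  -155.4  203.4] grasp [ 513.7 -155.3   32.4] 
R [[-0.002, 1.0, -0.016], [0.0, -0.016, -1.0], [-1.0, -0.002, -0.0]] F [ 0.7 -0.5 -0.1] op 0.502 j6 [-0.42  0.66  1.94 -0.    0.54 -0.4 ]
total shift [ 0.3 -4.6 -6.7] turn [ 0.002 -0.     0.002]
[6.7, 0.4, 4.6, 0.002, -0.0, 0.002, 0.5]
```

View pics/w7.png

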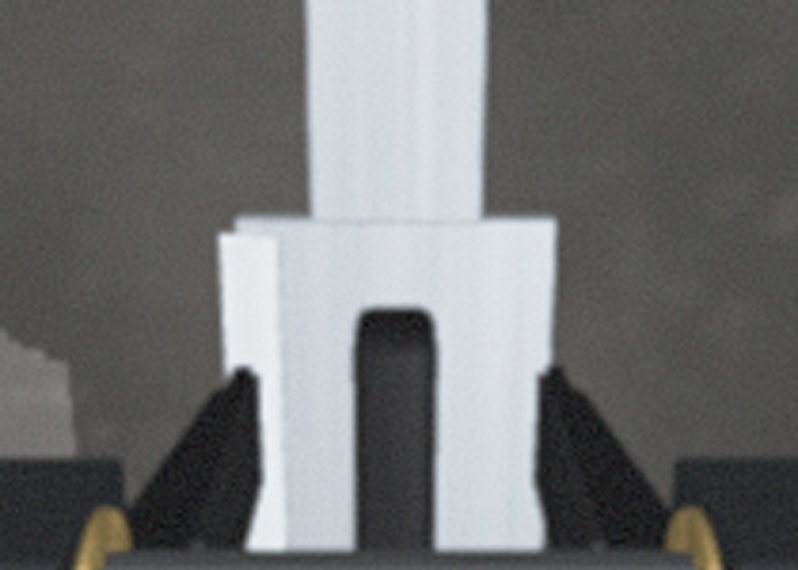

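jog_arm --deltas '[5.5, -0.5, 4.5, 0, 0, 0.002, 0.5, 0, 0, 0, 0, 0, 0, 0.4, 0, 0, 0, 0, 0, 0, 0.1, 0, 0, 0, 0, 0, 0, 0.0, 0, 0, 0, 0, 0, 0, 0.0, 0, 0, 0, 0, 0, 0, 0.0]'

```text
t: 8.7
eef_pos: [513.5, -160.4, 199.1]
tcp_rot: [1.347, 1.568, -0.24]
ft_force: [0.2, 0.0, -0.6]
opening: 0.143
```

Run:
```python
from cell import env, eyes
from h import *
s=env.state(); show(s)
```

```text
t 8.70 tcp [ 513.5 -160.4  199.1] grasp [ 514.  -160.5   28.1] 
R [[0.003, 1.0, -0.016], [-0.001, -0.016, -1.0], [-1.0, 0.003, 0.001]] F [ 0.2  0.  -0.6] op 0.143 j6 [-0.43  0.67  1.94  0.    0.53 -0.41]
```

jog_arm --deltas '[-20, 0, 0, 0, 0, 0, 0, -50, 0, 0, 0, 0, 0, 0, -45, 0, 0, 0, 0, 0, 0, 0, 0, 0, 0, 0, 0, 0]'

```text
t: 9.2
eef_pos: [513.3, -160.2, 316.5]
tcp_rot: [2.36, 1.57, 0.773]
ft_force: [0.2, -0.0, -1.2]
opening: 0.146
```

Run:
```python
from cell import env, eyes
from h import *
s=env.state(); show(s)
c=eyes.read_camera("wrist"); save(c,"pics/w8.png")
plan(env.state(),[425,53,125],-1.80,10,0)
```

```text
t 9.20 tcp [ 513.3 -160.2  316.5] grasp [ 513.3 -160.2  145.5] 
R [[0.0, 1.0, -0.016], [0.0, -0.016, -1.0], [-1.0, 0.0, -0.0]] F [ 0.2 -0.  -1.2] op 0.146 j6 [-0.43  0.48  1.87  0.    0.79 -0.41]
total shift [-8.790e+01  2.131e+02  1.000e-01] turn [1.784e+00 1.000e-03 3.000e-03]
[0.0, -9.1, -21.2, 0.178, 0.0, 0.0, 0.0]
[0.0, -12.8, -19.2, 0.178, 0.0, 0.0, 0.0]
[0.0, -16.0, -16.6, 0.178, 0.0, 0.0, 0.0]
[0.0, -18.7, -13.5, 0.178, 0.0, 0.0, 0.0]
[0.0, -20.8, -10.0, 0.178, 0.0, 0.0, 0.0]
[0.0, -22.2, -6.2, 0.178, 0.0, 0.0, 0.0]
[0.0, -23.0, -2.1, 0.178, 0.0, 0.0, 0.0]
[0.0, -23.0, 2.0, 0.178, 0.0, 0.0, 0.0]
[-0.0, -22.3, 6.0, 0.178, 0.0, 0.0, 0.0]
[-0.0, -20.8, 9.9, 0.178, 0.0, 0.0, 0.0]
```

View pics/w8.png

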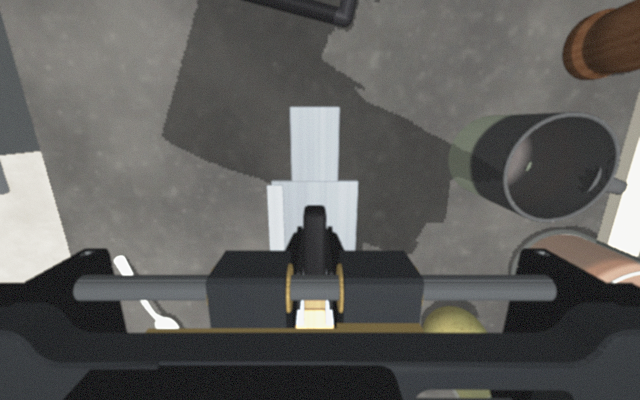

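jog_arm --deltas '[0, -9, -21, 0.178, 0, 0, 0, 0, -13, -19, 0.178, 0, 0, 0, 0, -16, -17, 0.178, 0, 0, 0, 0, -19, -13, 0.178, 0, 0, 0, 0, -21, -10, 0.178, 0, 0, 0, 0, -22, -6, 0.178, 0, 0, 0, 0, -23, -2, 0.178, 0, 0, 0, 0, -23, 2, 0.178, 0, 0, 0, 0, -22, 6, 0.178, 0, 0, 0, 0, -21, 10, 0.178, 0, 0, 0]'

```text
t: 10.5
eef_pos: [424.1, 60.2, 303.1]
tcp_rot: [0.039, 1.546, 2.894]
ft_force: [-0.5, -0.0, -1.2]
opening: 0.142
```

jog_arm --deltas '[0, 0, 0, 0, 0, 0, 0, 0, 0, 0, 0, 0, 0, 0]'

```text
t: 10.75
eef_pos: [423.6, 60.8, 301.4]
tcp_rot: [0.066, 1.542, 2.927]
ft_force: [1.3, -0.0, -0.9]
opening: 0.147
```

Run:
```python
from cell import env, eyes
from h import *
s=env.state(); show(s)
c=eyes.read_camera("wrist"); save(c,"pics/w9.png"); np.save("w9.npy",c); np.save("s9.npy",s)
```

```text
t 10.75 tcp [423.6  60.8 301.4] grasp [418.8  61.9 130.5] 
R [[-0.028, -0.277, -0.961], [0.006, -0.961, 0.277], [-1.0, 0.002, 0.029]] F [ 1.3 -0.  -0.9] op 0.147 j6 [-0.01  0.38  2.13  0.01  0.66  1.83]
```

View pics/w9.png

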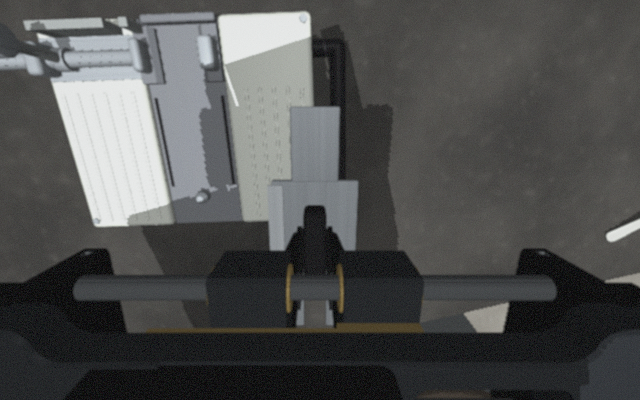

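Run:
```python
from h import *
c=np.load("w9.npy",allow_pickle=True).item()
crop(c["image"],0,0,330,235,2.4,"pics/w9a.png")
crop(c["image"],130,0,270,110,5.7,"pics/w9b.png")
crop(c["image"],130,120,270,235,5,"pics/w9c.png")
```

```text
(no output)
```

View pics/w9a.png

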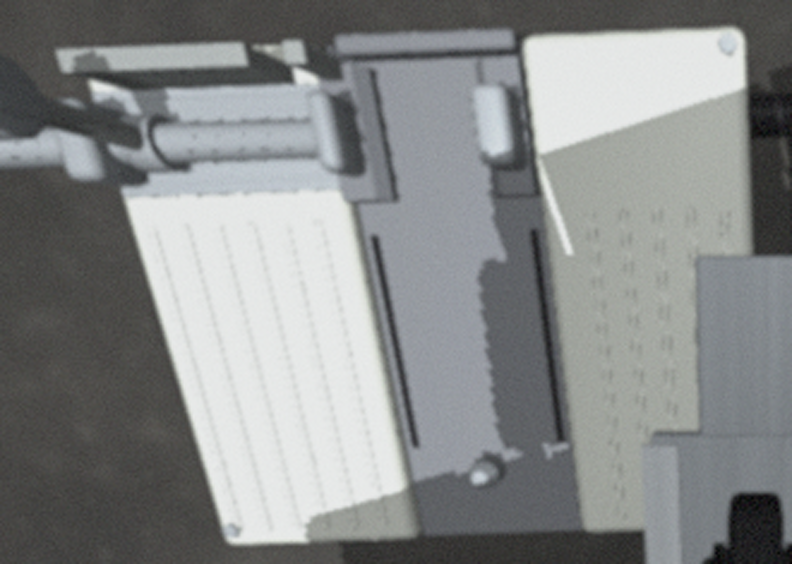

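View pics/w9b.png

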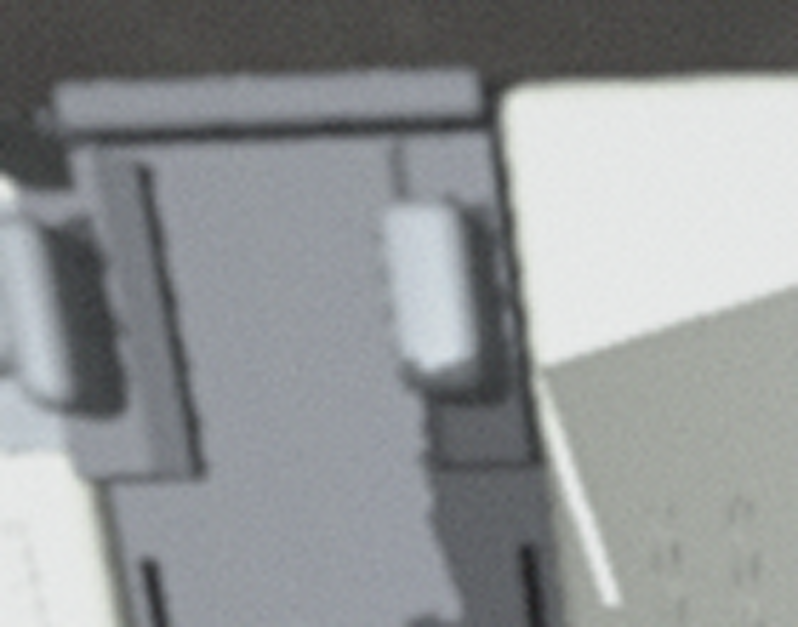

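View pics/w9c.png

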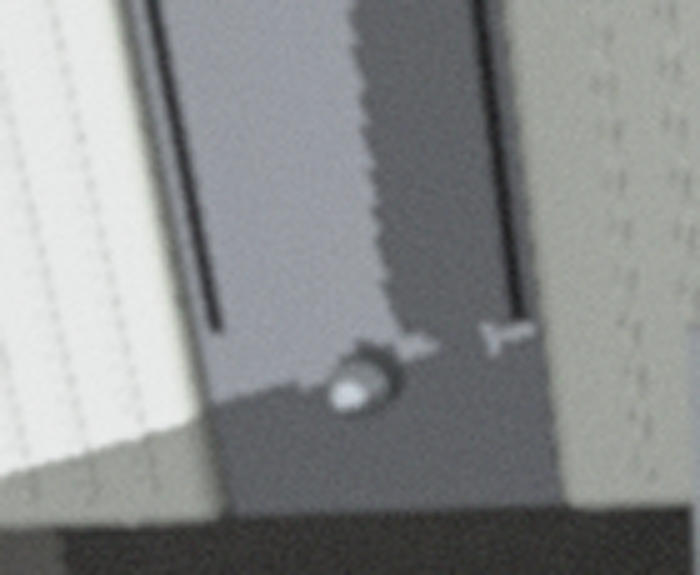

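Run:
```python
from h import *
from scipy.optimize import least_squares
c=np.load("w9.npy",allow_pickle=True).item()
g=lambda p,k,x0,y0:((p[0]+.5)/k-.5+x0,(p[1]+.5)/k-.5+y0)
A=lambda p:g(p,2.4,0,0); B=lambda p:g(p,5.7,130,0); C=lambda p:g(p,5,130,120)
L=[("pin",C((350,391)),30,-46,0),("LdeckBR",C((222,518)),21,-75,34),("RdeckBL",C((568,500)),21,-75,-34),
("cheekL",B((203,473)),16,56,18),("cheekR",B((430,465)),16,56,-18),
("LdeckBL",A((228,543)),21,-75,115),("RdeckTR",A((746,29)),21,106,-110),("RdeckTL",A((524,37)),21,106,-34)]
W=np.array([onplane(c,[p],z)[0] for _,p,z,_,_ in L]); S=np.array([[a,b] for *_,a,b in L])
def f(v,w=W,s=S):
    cy,sy=np.cos(v[2]),np.sin(v[2]); 
    return (np.c_[cy*s[:,0]-sy*s[:,1]+v[0],sy*s[:,0]+cy*s[:,1]+v[1]]-w[:,:2]).ravel()
r=least_squares(f,[495,150,-.23],loss="soft_l1",f_scale=1.5)
print(r.x); 
e=f(r.x).reshape(-1,2)
for l,w,q in zip(L,W,e): print(l[0],np.round(w,1),np.round(q,1))
# blade in hand: plane z of blade top
s=np.load("s9.npy",allow_pickle=True).item(); M=rot(s)
zt=s["eef_pos"][2]-190-9.1+5
Pb=[(291,107),(339,107),(268,181),(358,181)]
Q=onplane(c,Pb,zt); print("blade in tool", np.round((Q-np.array(s["eef_pos"]))@M,1).tolist())
```

```text
[ 4.99351268e+02  1.51719115e+02 -2.45273918e-01]
pin [454.7 163.   30. ] [-0.  -0.2]
LdeckBR [435.6 202.5  21. ] [-0.8  0.4]
RdeckBL [420.1 134.9  21. ] [-1.8  2.1]
cheekL [558.1 157.   16. ] [-0.1 -1.4]
cheekR [549.6 123.2  16. ] [-0.3 -2.5]
LdeckBL [454.9 279.6  21. ] [-0.4  1.9]
RdeckTR [572.9  20.3  21. ] [ 2.5 -1. ]
RdeckTL [591.2  92.4  21. ] [2.8 0.6]
blade in tool [[191.7, -13.6, -86.6], [191.7, 14.5, -86.6], [192.9, -29.4, -42.1], [193.0, 27.8, -42.0]]
```

Run:
```python
from cell import env, eyes
from h import *
plan(env.state(),[506.5,149.8,70],-1.804,4,0)
```

```text
total shift [ 82.9  89.1 -41.4] turn [-0.048  0.029 -0.001]
[9.9, -27.2, -14.0, -0.012, 0.007, -0.0, 0.0]
[10.0, -27.0, -14.3, -0.012, 0.007, -0.0, 0.0]
[10.1, -26.8, -14.5, -0.012, 0.007, -0.0, 0.0]
[10.2, -26.6, -14.8, -0.012, 0.007, -0.0, 0.0]
```

jog_arm --deltas '[8, -27, -14, -0.012, 0.007, 0, 0, 10, -27, -14, -0.012, 0.007, 0, 0, 10, -27, -14.5, -0.012, 0.007, 0, 0, 10, -26.5, -15, -0.012, 0.007, 0, 0, 0, 0, 0, 0, 0, 0, 0, 0, 0, 0, 0, 0, 0, 0]'

```text
t: 11.55
eef_pos: [510.1, 147.9, 259.3]
tcp_rot: [0.928, 1.568, -2.438]
ft_force: [-0.2, -0.3, -0.7]
opening: 0.143
```

Run:
```python
from cell import env, eyes
from h import *
s=env.state(); show(s)
plan(s,[506.5,149.8,50],-1.804,2,0)
c=eyes.read_camera("wrist"); save(c,"pics/w10.png"); np.save("w10.npy",c); np.save("s10.npy",s)
```

```text
t 11.55 tcp [510.1 147.9 259.3] grasp [509.7 147.6  88.3] 
R [[-0.002, -0.223, -0.975], [-0.002, -0.975, 0.223], [-1.0, 0.002, 0.002]] F [-0.2 -0.3 -0.7] op 0.143 j6 [ 0.16  0.56  1.93 -0.    0.65  1.96]
total shift [ -3.6   1.9 -19.3] turn [ 0.009  0.002 -0.002]
[9.6, -0.5, 1.9, 0.004, 0.001, -0.001, 0.0]
[9.6, -0.5, 2.0, 0.004, 0.001, -0.001, 0.0]
```

View pics/w10.png

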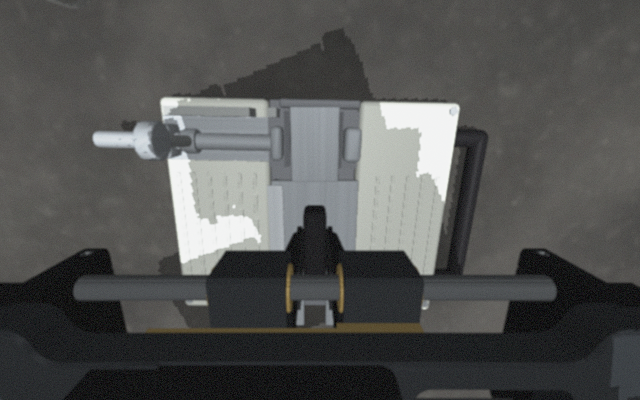

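Run:
```python
from h import *
c=np.load("w10.npy",allow_pickle=True).item()
crop(c["image"],250,85,380,190,6,"pics/w10b.png")
crop(c["image"],150,85,470,325,2.5,"pics/w10a.png")
```

```text
(no output)
```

View pics/w10b.png

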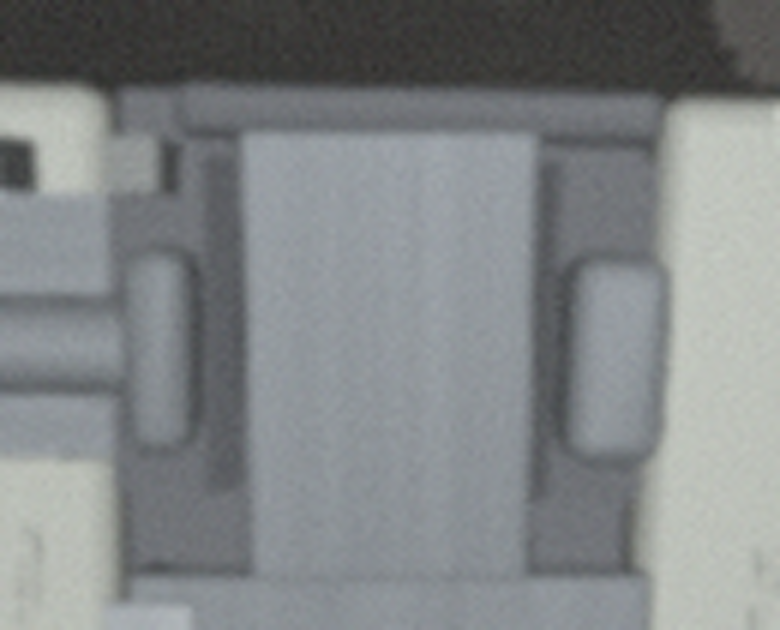

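View pics/w10a.png

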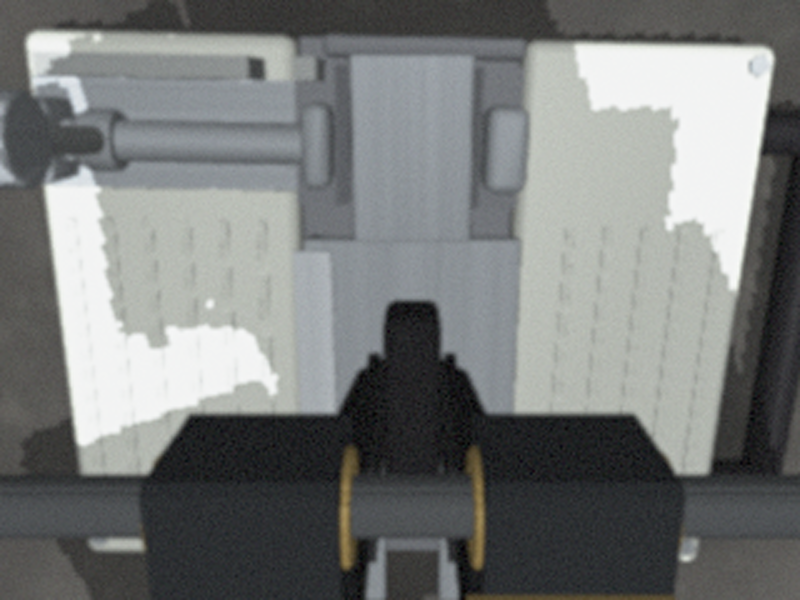

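Run:
```python
from h import *
c=np.load("w10.npy",allow_pickle=True).item(); s=np.load("s10.npy",allow_pickle=True).item(); M=rot(s);p=np.array(s["eef_pos"])
g=lambda pt,k,x0,y0:((pt[0]+.5)/k-.5+x0,(pt[1]+.5)/k-.5+y0)
B=lambda pt:g(pt,6,250,85); A=lambda pt:g(pt,2.5,150,85)
zb=p[2]-190-9.1+5
def T(pt,z): return np.round(((onplane(c,[pt],z)[0]-p)@M)[1:],1)
for n,pt,z in [("tongue tipL",B((243,132)),zb),("tongue tipR",B((536,132)),zb),("shoulder L",B((130,573)),zb),("shoulder R",B((650,573)),zb),("tL base",B((255,573)),zb),("tR base",B((527,573)),zb),
 ("collL in",B((192,350)),42),("collR in",B((570,360)),42),("collL top/bot",B((160,247)),42),("",B((160,450)),42),("collR top/bot",B((615,260)),42),("",B((615,463)),42),
 ("deckL 110",B((109,130)),21),("deckR 110",B((668,130)),21),("deckL 540",B((121,540)),21),("deckR 540",B((636,540)),21),
 ("deckL TL",A((27,33)),21),("deckR TR",A((773,47)),21),("deckR BR",A((690,560)),21),("deckL BL",A((92,548)),21)]:
    print(n,T(pt,z), np.round(onplane(c,[pt],z)[0],1))
```

```text
tongue tipL [-14.3 -86.9] [597.6 142.1  65.2]
tongue tipR [ 14.7 -86.9] [591.2 113.9  65.2]
shoulder L [-27.4 -42.4] [557.1 164.8  65.2]
shoulder R [ 28.  -42.4] [544.8 110.9  65.2]
tL base [-14.1 -42.4] [554.2 151.9  65.2]
tR base [ 14.9 -42.4] [547.7 123.6  65.2]
collL in [-22.7 -64. ] [577.1 155.4  42. ]
collR in [ 21.3 -62.8] [566.2 112.8  42. ]
collL top/bot [-26.  -75.5] [589.1 156.   42. ]
 [-26.9 -52.4] [566.7 162.   42. ]
collR top/bot [ 26.1 -74.1] [576.1 105.6  42. ]
 [ 27.  -50.8] [553.2 109.9  42. ]
deckL 110 [-34.5 -89.2] [604.2 161.3  21. ]
deckR 110 [ 34.8 -89.2] [588.8  93.7  21. ]
deckL 540 [-35.3 -37.6] [554.2 173.6  21. ]
deckR 540 [ 33.  -37.6] [538.9 107.   21. ]
deckL TL [-113.2  -94.9] [627.4 236.7  21. ]
deckR TR [107.5 -91.1] [574.5  22.4  21. ]
deckR BR [102.7  87.6] [401.4  66.9  21. ]
deckL BL [-116.5   82. ] [455.6 279.3  21. ]
```

Run:
```python
from cell import env, eyes
from h import *
plan(env.state(),[506.7,151.1,42],-1.570796-0.248,3,0)
```

```text
total shift [ -3.4   3.2 -27.4] turn [ 0.023  0.001 -0.002]
[9.1, -0.8, 1.3, 0.008, 0.0, -0.001, 0.0]
[9.1, -0.8, 1.3, 0.008, 0.0, -0.001, 0.0]
[9.1, -0.8, 1.4, 0.008, 0.0, -0.001, 0.0]
```

jog_arm --deltas '[9, -0.8, 1.3, 0.008, 0, -0.001, 0, 9, -0.8, 1.3, 0.008, 0, -0.001, 0, 9, -0.8, 1.4, 0.008, 0, 0, 0, 0, 0, 0, 0, 0, 0, 0, 0, 0, 0, 0, 0, 0, 0]'

```text
t: 12.22
eef_pos: [505.7, 149.9, 230.8]
tcp_rot: [0.071, 1.569, 2.961]
ft_force: [0.6, -0.4, -1.3]
opening: 0.15
```

Run:
```python
from cell import env, eyes
from h import *
s=env.state(); show(s)
plan(s,[506.7,151.1,42],-1.570796-0.248,1,0)
c=eyes.read_camera("wrist"); np.save("w11.npy",c); np.save("s11.npy",s)
crop(c["image"],240,75,390,200,5.3,"pics/w11b.png")
crop(c["image"],150,65,470,335,2.2,"pics/w11a.png")
```

```text
t 12.22 tcp [505.7 149.9 230.8] grasp [505.4 150.   59.8] 
R [[-0.002, -0.249, -0.968], [0.0, -0.968, 0.249], [-1.0, 0.0, 0.002]] F [ 0.6 -0.4 -1.3] op 0.15 j6 [0.16 0.6  1.95 0.   0.58 1.98]
total shift [1.  1.2 1.2] turn [-0.004  0.002 -0.   ]
[-1.2, -1.4, -0.6, -0.004, 0.002, -0.0, 0.0]
```

View pics/w11b.png

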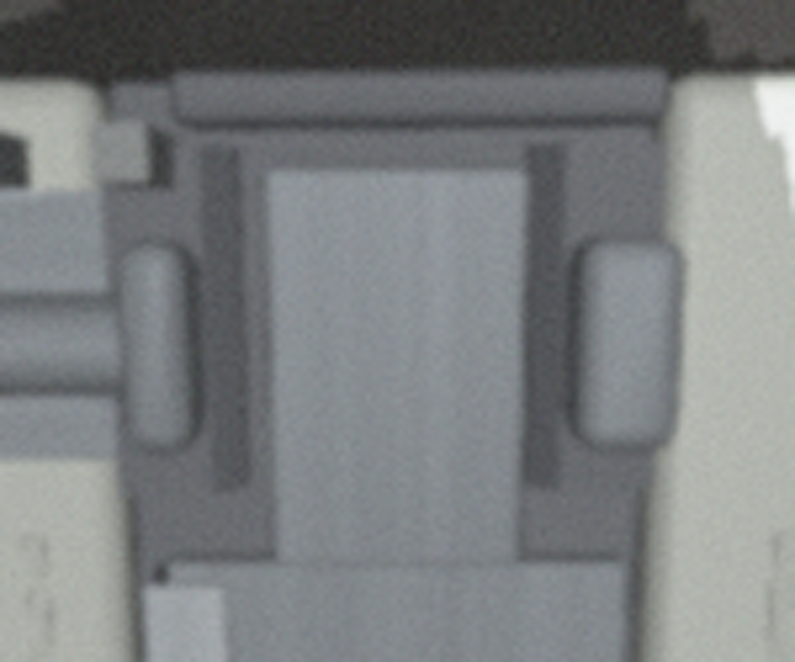

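View pics/w11a.png

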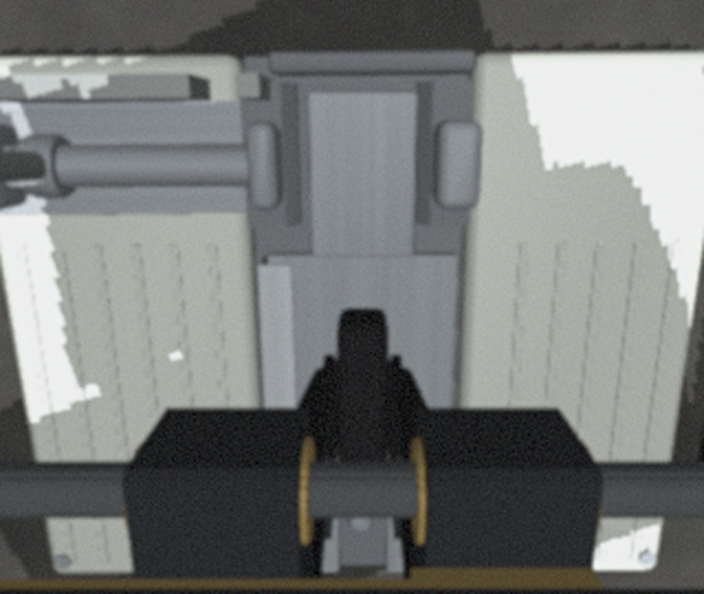

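Run:
```python
from h import *
c=np.load("w11.npy",allow_pickle=True).item(); s=np.load("s11.npy",allow_pickle=True).item(); M=rot(s);p=np.array(s["eef_pos"])
g=lambda pt,k,x0,y0:((pt[0]+.5)/k-.5+x0,(pt[1]+.5)/k-.5+y0)
B=lambda pt:g(pt,5.3,240,75); A=lambda pt:g(pt,2.2,150,65)
zb=p[2]-190-9.1+5
def T(pt,z): return np.round(((onplane(c,[pt],z)[0]-p)@M)[1:],1)
for n,pt,z in [("tipL",B((267,170)),zb),("tipR",B((528,170)),zb),("shL",B((168,561)),zb),("shR",B((630,561)),zb),
 ("collL top",B((157,243)),42),("bot",B((160,448)),42),("collR top",B((628,240)),42),("bot",B((625,447)),42),("inL",B((196,345)),42),("inR",B((574,345)),42),
 ("deckL",B((105,130)),21),("deckR",B((668,130)),21),("deckL",B((131,520)),21),("deckR",B((644,520)),21),
 ("wall in top L",B((180,125)),26),("wall R",B((650,125)),26),("pin",A((360,523)),30),("notchL",A((337,545)),zb),("notchR",A((388,545)),zb),("notch end?",A((360,512)),zb),
 ("deckL BL",A((55,573)),21),("deckR BR",A((655,570)),21)]:
    print(n,T(pt,z))
```

```text
tipL [-14.4 -86.9]
tipR [ 14.9 -86.9]
shL [-27.4 -42.2]
shR [ 28.3 -42.2]
collL top [-26.3 -79. ]
bot [-27.  -56.5]
collR top [ 25.6 -79.3]
bot [ 26.3 -56.6]
inL [-22.4 -68. ]
inR [ 20. -68.]
deckL [-35.3 -92.2]
deckR [ 33.1 -92.2]
deckL [-34.5 -44.3]
deckR [ 32.4 -44.3]
wall in top L [-25.4 -92.4]
wall R [ 30.1 -92.4]
pin [-0.7 53.4]
notchL [-8.4 57.1]
notchR [ 8.7 57.1]
notch end? [-0.6 44.3]
deckL BL [-113.6   81.4]
deckR BR [108.5  80.2]
```

jog_arm --deltas '[0, -1.4, -0.6, -0.003, 0.002, 0, 0, 4, 0, 0, 0, 0, 0, 0, 0, 0, 0, 0, 0, 0, 0]'

```text
t: 12.65
eef_pos: [506.9, 151.3, 227.1]
tcp_rot: [-2.912, 1.569, -0.019]
ft_force: [-0.3, -0.2, -1.0]
opening: 0.144
```

Run:
```python
from cell import env, eyes
from h import *
s=env.state(); show(s)
plan(s,[506.7,151.1,25],-1.570796-0.249,1,0)
c=eyes.read_camera("wrist"); np.save("w12.npy",c); np.save("s12.npy",s)
crop(c["image"],240,75,390,200,5.3,"pics/w12b.png")
```

```text
t 12.65 tcp [506.9 151.3 227.1] grasp [507.1 151.3  56.1] 
R [[0.001, -0.246, -0.969], [-0.0, -0.969, 0.246], [-1.0, -0.0, -0.001]] F [-0.3 -0.2 -1. ] op 0.144 j6 [ 0.17  0.61  1.95 -0.    0.57  1.98]
total shift [ -0.2  -0.2 -12.1] turn [ 0.001 -0.001  0.   ]
[12.1, 0.2, 0.1, 0.001, -0.001, 0.0, 0.0]
```

View pics/w12b.png

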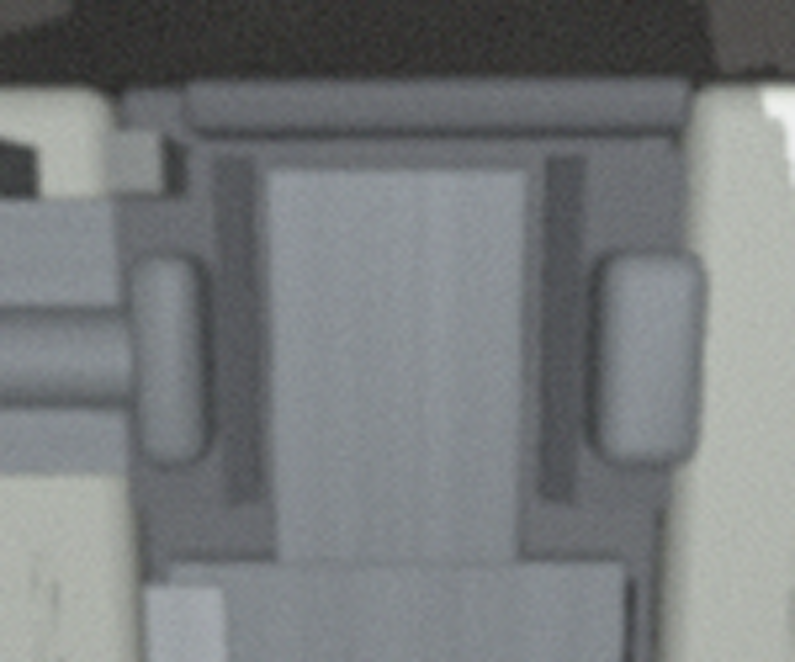

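jog_arm --deltas '[4, 0, 0, 0, 0, 0, 0, 4, 0, 0, 0, 0, 0, 0]'

```text
t: 12.95
eef_pos: [506.9, 151.3, 219.0]
tcp_rot: [-2.85, 1.569, 0.044]
ft_force: [0.2, -0.7, -1.6]
opening: 0.142
```

Run:
```python
from cell import env, eyes
from h import *
s=env.state(); show(s)
plan(s,[506.7,151.1,25],-1.570796-0.249,1,0)
```

```text
t 12.95 tcp [506.9 151.3 219. ] grasp [507.3 151.3  48. ] 
R [[0.002, -0.246, -0.969], [0.0, -0.969, 0.246], [-1.0, -0.001, -0.002]] F [ 0.2 -0.7 -1.6] op 0.142 j6 [ 0.17  0.63  1.96 -0.    0.56  1.98]
total shift [-0.2 -0.2 -4. ] turn [ 0.001 -0.002  0.001]
[4.0, 0.2, 0.2, 0.001, -0.002, 0.001, 0.0]
```

jog_arm --deltas '[2, 0, 0, 0, 0, 0, 0, 2, 0, 0, 0, 0, 0, 0]'

```text
t: 13.2
eef_pos: [507.0, 151.3, 215.0]
tcp_rot: [-2.857, 1.569, 0.036]
ft_force: [-9.0, -1.8, 37.4]
opening: 0.142
```

Run:
```python
from cell import env, eyes
from h import *
s=env.state(); show(s)
c=eyes.read_camera("wrist"); np.save("w13.npy",c); np.save("s13.npy",s)
crop(c["image"],150,65,470,335,2.2,"pics/w13a.png")
```

```text
t 13.20 tcp [507.  151.3 215. ] grasp [507.3 151.3  44. ] 
R [[0.002, -0.246, -0.969], [0.0, -0.969, 0.246], [-1.0, -0.001, -0.002]] F [-9.  -1.8 37.4] op 0.142 j6 [ 0.17  0.63  1.96 -0.    0.55  1.98]
```

View pics/w13a.png

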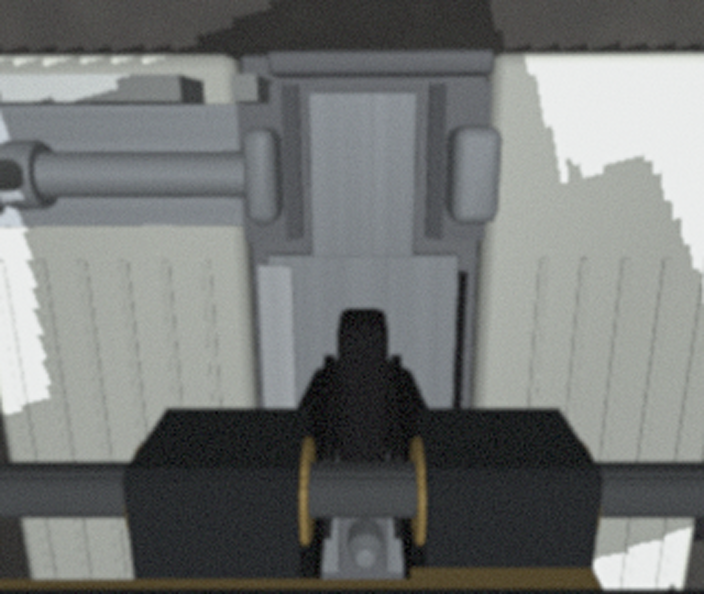

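jog_arm --deltas '[-0.7, 0, 0, 0, 0, 0, 0.1, 0, 0, 0, 0, 0, 0, 0.4, 0, 0, 0, 0, 0, 0, 0.4, 0, 0, 0, 0, 0, 0, 0.4, -20, 0, 0, 0, 0, 0, 0.4, -40, 0, 0, 0, 0, 0, 0.4, -50, 0, 0, 0, 0, 0, 0.4, 0, 0, 30, 0, 0, 0, 0.4, 0, 0, 30, 0, 0, 0, 0.4, 0, 0, 0, 0, 0, 0, 0.4]'

```text
t: 14.5
eef_pos: [447.3, 166.1, 329.0]
tcp_rot: [-2.75, 1.568, 0.143]
ft_force: [2.0, 0.1, 0.3]
opening: 0.4
```

Run:
```python
from cell import env, eyes
from h import *
s=env.state(); show(s)
c=eyes.read_camera("wrist"); np.save("w14.npy",c); np.save("s14.npy",s); save(c,"pics/w14.png")
crop(c["image"],150,65,470,280,2.4,"pics/w14a.png")
```

```text
t 14.50 tcp [447.3 166.1 329. ] grasp [447.7 166.2 158. ] 
R [[0.003, -0.246, -0.969], [0.0, -0.969, 0.246], [-1.0, -0.001, -0.002]] F [2.  0.1 0.3] op 0.4 j6 [ 0.22  0.39  2.   -0.    0.75  2.04]
```

View pics/w14.png

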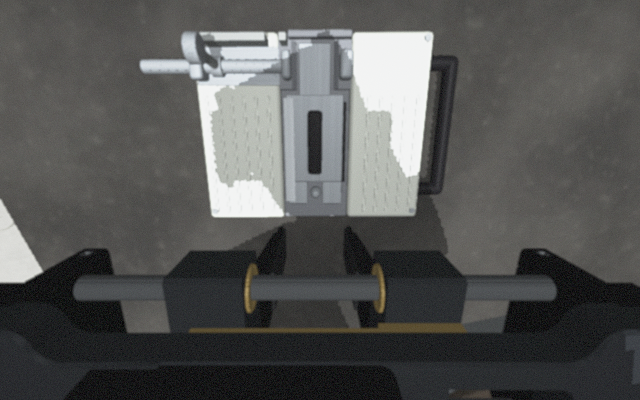

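View pics/w14a.png

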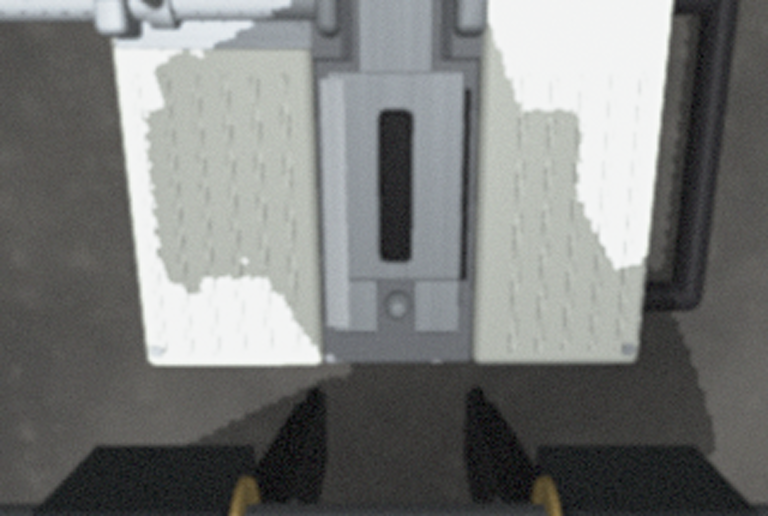

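Run:
```python
from h import *
c=np.load("w14.npy",allow_pickle=True).item()
crop(c["image"],130,20,300,100,4.6,"pics/w14h.png")
O=np.array([499.4,153.2]);y=-.247;ex=np.array([np.cos(y),np.sin(y)]);ey=np.array([-ex[1],ex[0]])
def W(a,b,z): return [*(O+a*ex+b*ey),z]
import itertools
for n,q in [("disc top q=0 phi=0",W(75,92,80)),("disc phi=.2",W(75+50*np.sin(.2),92,30+50*np.cos(.2))),("rod at handle",W(75,92,30)),("pin top",W(-46,0,30)),("deck corner",W(-75,115,21)),("coll in",W(75,22,42)),("coll2",W(75,106,42))]:
    print(n,np.round(q,1),np.round(proj(c,[q]),1))
```

```text
disc top q=0 phi=0 [594.6 224.1  80. ] [[190.3  52. ]]
disc phi=.2 [604.2 221.6  79. ] [[189.2  37.4]]
rod at handle [594.6 224.1  30. ] [[213.7  65.1]]
pin top [454.8 164.4  30. ] [[314.3 192.9]]
deck corner [454.8 283.   21. ] [[209.4 216.7]]
coll in [577.5 156.2  42. ] [[288.9  62.3]]
coll2 [598.  237.6  42. ] [[192.9  62.4]]
```

View pics/w14h.png

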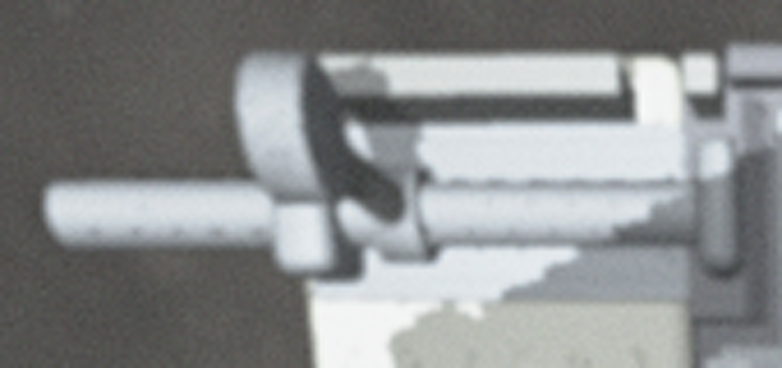

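```bash
cat >> h.py <<'E'
O=np.array([499.4,153.2]);YW=-.247;ex=np.array([np.cos(YW),np.sin(YW)]);ey=np.array([-ex[1],ex[0]])
def W(a,b,z): return [*(O+a*ex+b*ey),z]
def toS(p): d=np.array(p[:2])-O; return np.round([d@ex,d@ey,p[2]],1)
def tip(s): return np.array(s["eef_pos"])+190*rot(s)[:,0]
E
python3 - <<'E'
from cell import env, eyes
from h import *
s=env.state(); print(toS(tip(s)))
plan(s,W(78,90,115),-1.5708-.247,4,.4)
E
```

```text
[-52.1   0.2 139. ]
total shift [148.7  55.4 -24. ] turn [-0.002 -0.003  0.001]
[6.1, -22.6, -32.6, -0.001, -0.001, 0.0, 0.4]
[6.1, -22.6, -32.6, -0.001, -0.001, 0.0, 0.4]
[6.1, -22.5, -32.6, -0.001, -0.001, 0.0, 0.4]
[6.0, -22.5, -32.6, -0.001, -0.001, 0.0, 0.4]
```

jog_arm --deltas '[6, -22.5, -32.5, 0, 0, 0, 0.4, 6, -22.5, -32.5, 0, 0, 0, 0.4, 6, -22.5, -32.5, 0, 0, 0, 0.4, 6, -22.5, -32.5, 0, 0, 0, 0.4, 0, 0, 0, 0, 0, 0, 0.4, 0, 0, 0, 0, 0, 0, 0.4]'

```text
t: 15.3
eef_pos: [605.2, 221.2, 303.0]
tcp_rot: [-2.828, 1.567, 0.063]
ft_force: [-0.6, -0.7, 0.5]
opening: 0.397
```

Run:
```python
from cell import env, eyes
from h import *
s=env.state(); show(s); print(toS(tip(s)))
plan(s,W(78,90,70),-1.5708-.247,4,.4)
c=eyes.read_camera("wrist"); np.save("w15.npy",c); save(c,"pics/w15.png")
```

```text
t 15.30 tcp [605.2 221.2 303. ] grasp [605.9 221.2 132. ] 
R [[0.004, -0.248, -0.969], [0.0, -0.969, 0.248], [-1.0, -0.001, -0.004]] F [-0.6 -0.7  0.5] op 0.397 j6 [ 0.25  0.63  1.61 -0.    0.9   2.07]
[ 86.7  92.  113. ]
total shift [ -8.2   0.2 -43. ] turn [-0.004 -0.004  0.001]
[10.7, 0.5, 2.0, -0.001, -0.001, 0.0, 0.4]
[10.7, 0.5, 2.0, -0.001, -0.001, 0.0, 0.4]
[10.7, 0.5, 2.0, -0.001, -0.001, 0.0, 0.4]
[10.7, 0.4, 2.0, -0.001, -0.001, 0.0, 0.4]
```

View pics/w15.png

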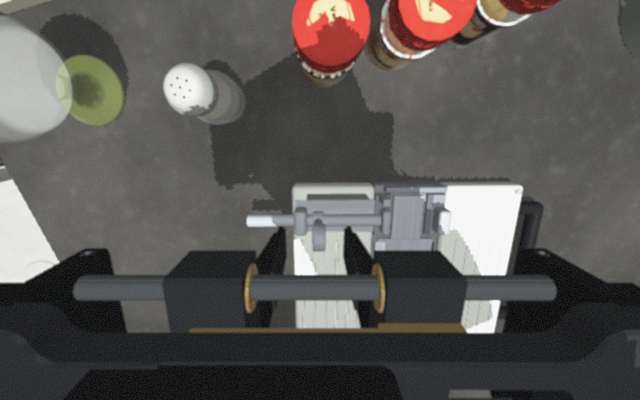

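Run:
```python
from h import *
c=np.load("w15.npy",allow_pickle=True).item()
for phi in (0,.1,.2): print(phi,[np.round(proj(c,[W(75+50*np.sin(phi),b,30+50*np.cos(phi))])[0],1).tolist() for b in (92,89,86,82)])
crop(c["image"],240,170,420,280,4.2,"pics/w15c.png")
```

```text
0 [[314.3, 239.8], [318.1, 239.8], [321.9, 239.7], [327.0, 239.7]]
0.1 [[314.3, 233.8], [318.1, 233.8], [321.9, 233.8], [327.0, 233.7]]
0.2 [[314.3, 227.6], [318.1, 227.6], [321.9, 227.5], [327.0, 227.5]]
```

View pics/w15c.png

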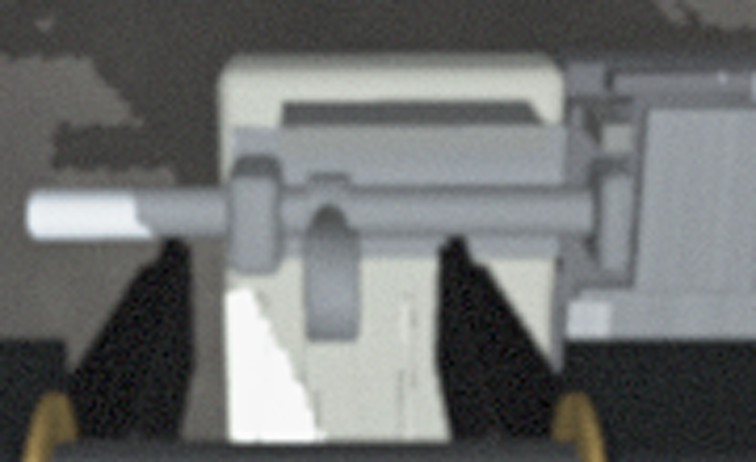

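jog_arm --deltas '[10, 1.5, 4, 0, 0, 0, 0.4, 10, 1, 4, 0, 0, 0, 0.4, 10, 0.5, 1, 0, 0, 0, 0.4, 10, 0, 0, 0, 0, 0, 0.4, 0, 0, 0, 0, 0, 0, 0.2, 0, 0, 0, 0, 0, 0, 0.2]'

```text
t: 16.1
eef_pos: [593.9, 219.9, 260.6]
tcp_rot: [-2.853, 1.567, 0.037]
ft_force: [-0.4, 0.1, 0.3]
opening: 0.246
```

Run:
```python
from cell import env, eyes
from h import *
s=env.state(); show(s); print(toS(tip(s)))
c=eyes.read_camera("wrist"); crop(c["image"],200,150,440,330,3.3,"pics/w16.png")
```

```text
t 16.10 tcp [593.9 219.9 260.6] grasp [594.5 219.9  89.6] 
R [[0.003, -0.249, -0.969], [0.0, -0.969, 0.249], [-1.0, -0.001, -0.003]] F [-0.4  0.1  0.3] op 0.246 j6 [ 0.25  0.67  1.67 -0.    0.8   2.07]
[75.9 87.9 70.6]
```

View pics/w16.png

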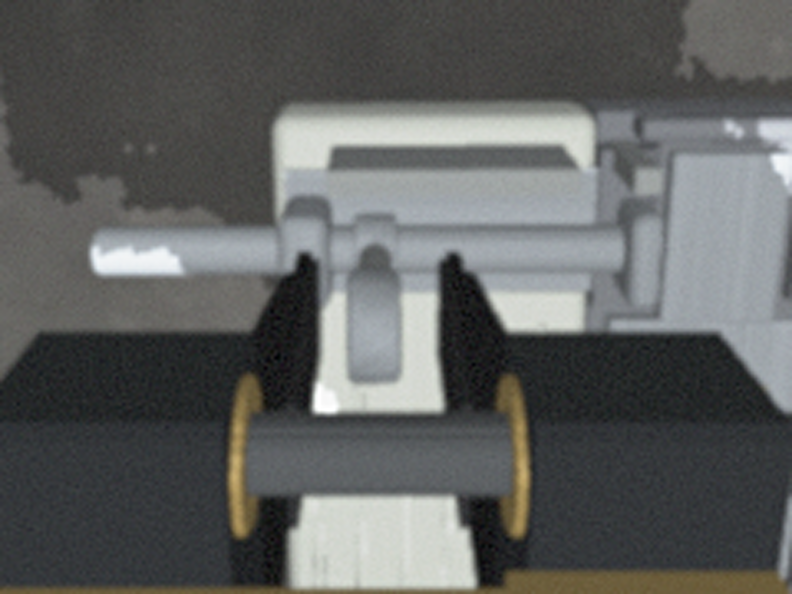

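jog_arm --deltas '[0, 5, 0, 0, 0, 0, 0.2, 0, 10, 0, 0, 0, 0, 0.2, 0, 12, 0, 0, 0, 0, 0.2, 0, 12, 0, 0, 0, 0, 0.2, 0, 8, 0, 0, 0, 0, 0.2, 0, 0, 0, 0, 0, 0, 0.2]'

```text
t: 16.9
eef_pos: [581.4, 170.6, 261.3]
tcp_rot: [-2.738, 1.566, 0.151]
ft_force: [0.4, -0.3, -0.2]
opening: 0.199
```

Run:
```python
from cell import env, eyes
from h import *
s=env.state(); show(s); print(toS(tip(s)))
c=eyes.read_camera("wrist"); crop(c["image"],200,130,440,330,3,"pics/w17.png")
```

```text
t 16.90 tcp [581.4 170.6 261.3] grasp [582.2 170.7  90.3] 
R [[0.005, -0.249, -0.968], [0.001, -0.968, 0.249], [-1.0, -0.002, -0.005]] F [ 0.4 -0.3 -0.2] op 0.199 j6 [ 0.18  0.63  1.74 -0.    0.76  2.  ]
[76.1 37.3 71.3]
```

View pics/w17.png

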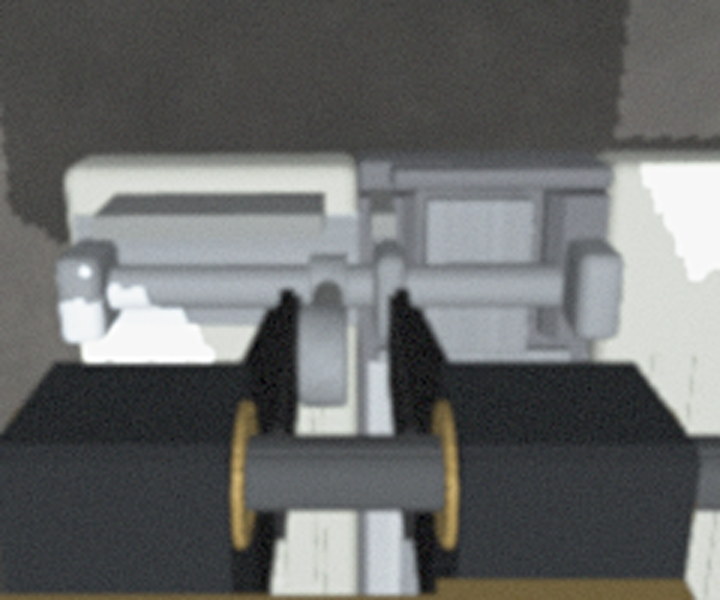

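jog_arm --deltas '[0, 3, 0, 0, 0, 0, 0.2, 0, 2.5, 0, 0, 0, 0, 0.2, 0, 1.5, 0, 0, 0, 0, 0.2]'

```text
t: 17.32
eef_pos: [579.8, 164.7, 261.4]
tcp_rot: [-2.592, 1.564, 0.299]
ft_force: [1.1, 10.2, -1.8]
opening: 0.199
```

Run:
```python
from cell import env, eyes
from h import *
s=env.state(); show(s); print(toS(tip(s)))
```

```text
t 17.32 tcp [579.8 164.7 261.4] grasp [580.9 165.   90.4] 
R [[0.006, -0.249, -0.969], [0.002, -0.969, 0.249], [-1.0, -0.003, -0.006]] F [ 1.1 10.2 -1.8] op 0.199 j6 [0.17 0.63 1.75 0.   0.75 1.99]
[76.2 31.5 71.4]
```

jog_arm --deltas '[0, 1.5, 0, 0, 0, 0, 0.2]'

```text
t: 17.45
eef_pos: [579.6, 164.2, 261.4]
tcp_rot: [-2.421, 1.562, 0.469]
ft_force: [3.6, 13.0, -2.8]
opening: 0.202
```

Run:
```python
from cell import env, eyes
from h import *
s=env.state(); show(s); print(toS(tip(s)))
c=eyes.read_camera("wrist"); crop(c["image"],200,130,440,330,3,"pics/w18.png")
```

```text
t 17.45 tcp [579.6 164.2 261.4] grasp [580.8 164.8  90.4] 
R [[0.007, -0.249, -0.968], [0.004, -0.968, 0.249], [-1.0, -0.006, -0.006]] F [ 3.6 13.  -2.8] op 0.202 j6 [0.17 0.63 1.75 0.   0.75 1.99]
[76.2 31.3 71.4]
```

View pics/w18.png

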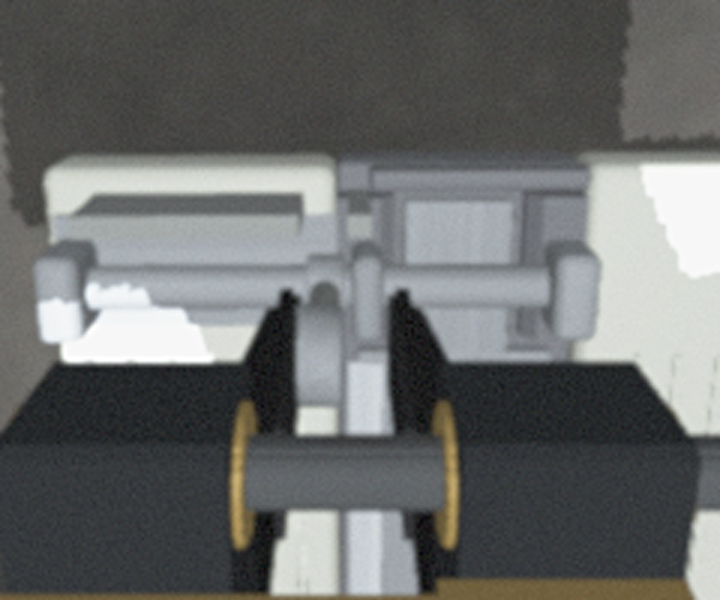

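jog_arm --deltas '[0, -5, 0, 0, 0, 0, 0.2, -20, 0, 0, 0, 0, 0, 0.2, -25, 0, 0, 0, 0, 0, 0, 0, 0, 18, 0, 0, 0, 0, 0, 0, 18, 0, 0, 0, 0, 15, 0, 0, 0, 0, 0, 0, 25, 0, 0, 0, 0, 0, 0, 0, 0, 0, 0, 0, 0, 0]'

```text
t: 18.5
eef_pos: [544.8, 178.8, 264.4]
tcp_rot: [-2.526, 1.565, 0.366]
ft_force: [-0.1, 0.5, -0.4]
opening: 0.004
```

Run:
```python
from cell import env, eyes
from h import *
s=env.state(); show(s); print(toS(tip(s)))
plan(s,W(42,36.5,72),-1.5708-.247,1,0)
c=eyes.read_camera("wrist"); save(c,"pics/w19.png")
```

```text
t 18.50 tcp [544.8 178.8 264.4] grasp [545.7 179.1  93.4] 
R [[0.005, -0.247, -0.969], [0.002, -0.969, 0.247], [-1.0, -0.003, -0.005]] F [-0.1  0.5 -0.4] op 0.004 j6 [0.2  0.6  1.82 0.   0.72 2.02]
[38.7 36.5 74.4]
total shift [ 4.3 -0.4 -2.4] turn [-0.003 -0.005  0.003]
[2.4, -0.6, -4.2, -0.003, -0.005, 0.003, 0.0]
```

View pics/w19.png

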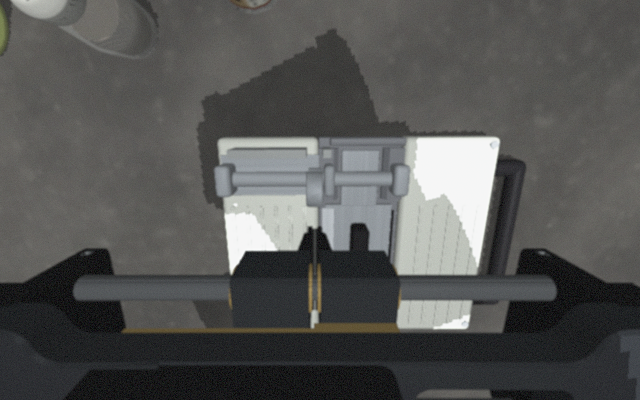

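jog_arm --deltas '[2, 0, -10, 0, 0, 0, 0, 0, 0, -10, 0, 0, 0, 0, 0, 0, -10, 0, 0, 0, 0, 0, 0, -8, 0, 0, 0, 0, 0, 0, -6, 0, 0, 0, 0]'

```text
t: 19.18
eef_pos: [591.5, 167.0, 265.0]
tcp_rot: [-2.589, 1.562, 0.303]
ft_force: [-0.1, 0.6, 0.6]
opening: 0.008
```

Run:
```python
from cell import env, eyes
from h import *
s=env.state(); show(s); print(toS(tip(s)))
c=eyes.read_camera("wrist"); crop(c["image"],200,100,440,330,2.6,"pics/w20.png")
```

```text
t 19.18 tcp [591.5 167.  265. ] grasp [593.  167.4  94. ] 
R [[0.009, -0.248, -0.969], [0.003, -0.969, 0.248], [-1.0, -0.005, -0.008]] F [-0.1  0.6  0.6] op 0.008 j6 [0.17 0.64 1.72 0.   0.78 1.99]
[87.4 36.8 75. ]
```

View pics/w20.png

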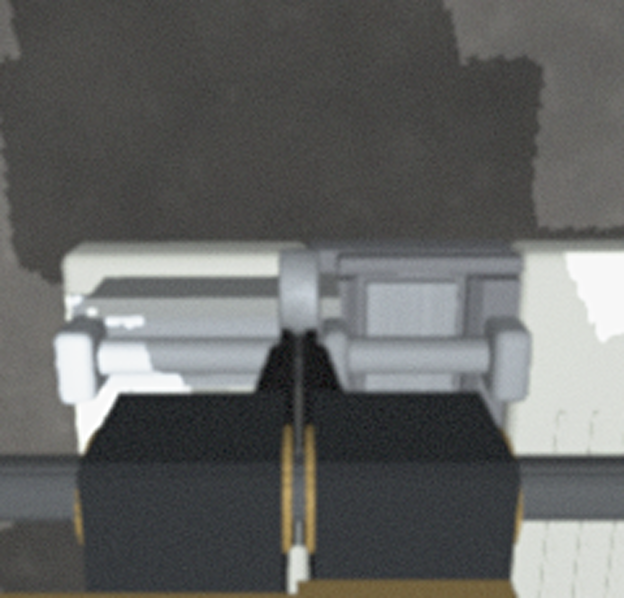

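jog_arm --deltas '[-10, 0, 3, 0, 0, 0, 0, -15, 0, 0, 0, 0, 0, 0, 0, 0, -17, 0, 0, 0, 0, 0, 0, -17, 0, 0, 0, 0, 0, 0, 0, 0, 0, 0, 0]'

```text
t: 19.85
eef_pos: [621.7, 159.5, 296.1]
tcp_rot: [-2.646, 1.557, 0.246]
ft_force: [0.7, 0.3, 0.2]
opening: -0.002
```

Run:
```python
from cell import env, eyes
from h import *
s=env.state(); show(s); print(toS(tip(s)))
plan(s,W(120,36.8,60),-1.5708-.247,4,0)
c=eyes.read_camera("wrist"); crop(c["image"],200,100,440,330,2.6,"pics/w21.png")
```

```text
t 19.85 tcp [621.7 159.5 296.1] grasp [624.  160.  125.1] 
R [[0.013, -0.247, -0.969], [0.003, -0.969, 0.247], [-1.0, -0.006, -0.012]] F [0.7 0.3 0.2] op -0.002 j6 [0.15 0.63 1.62 0.   0.87 1.97]
[119.3  37.2 106.1]
total shift [  3.1   0.1 -46.1] turn [-0.002 -0.012  0.006]
[11.5, -0.1, -0.6, -0.001, -0.003, 0.002, 0.0]
[11.5, -0.2, -0.6, -0.001, -0.003, 0.002, 0.0]
[11.5, -0.2, -0.7, -0.001, -0.003, 0.002, 0.0]
[11.5, -0.2, -0.7, -0.001, -0.003, 0.002, 0.0]
```

View pics/w21.png

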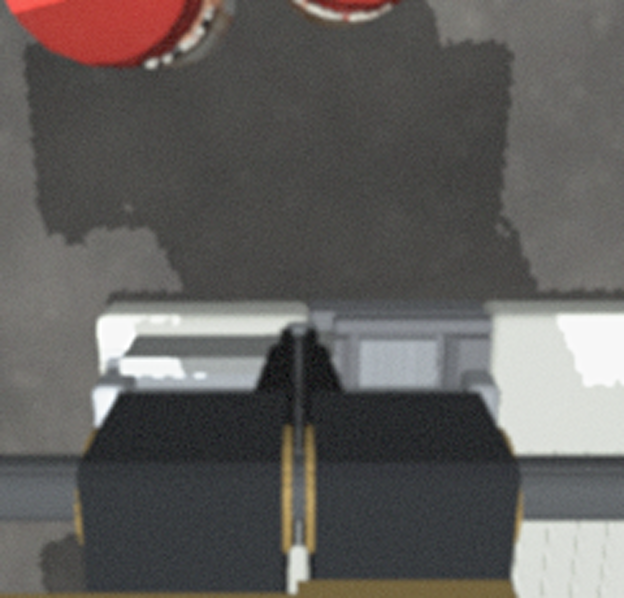

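jog_arm --deltas '[12, 0, -1, 0, -0.004, 0.002, 0, 12, 0, -1, 0, -0.004, 0.002, 0, 10, 0, -1, 0, -0.004, 0.002, 0, 8, 0, 0, 0, 0, 0, 0]'

```text
t: 20.4
eef_pos: [628.3, 158.8, 257.6]
tcp_rot: [-2.841, 1.548, 0.053]
ft_force: [17.3, -6.4, 16.2]
opening: 0.004
```

Run:
```python
from cell import env, eyes
from h import *
s=env.state(); show(s); print(toS(tip(s)))
c=eyes.read_camera("wrist"); crop(c["image"],200,100,440,330,2.6,"pics/w22.png")
```

```text
t 20.40 tcp [628.3 158.8 257.6] grasp [632.3 159.   86.6] 
R [[0.023, -0.245, -0.969], [0.001, -0.969, 0.245], [-1.0, -0.007, -0.022]] F [17.3 -6.4 16.2] op 0.004 j6 [ 0.15  0.69  1.64 -0.    0.8   1.97]
[127.8  38.2  67.6]
```

View pics/w22.png

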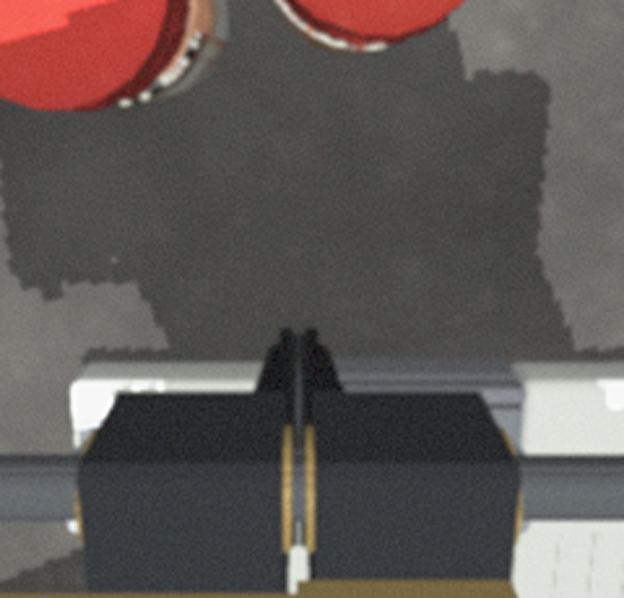

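jog_arm --deltas '[-20, 0, 2, 0, 0, 0, 0, -15, 0, 8, 0, -0.015, 0.007, 0, 0, 0, 8, 0, -0.01, 0, 0, 0, 0, 0, 0, 0, 0, 0]'

```text
t: 20.95
eef_pos: [608.3, 163.5, 291.5]
tcp_rot: [0.225, 1.564, 3.118]
ft_force: [0.2, 0.2, -0.1]
opening: 0.008
```

Run:
```python
from cell import env, eyes
from h import *
s=env.state(); show(s); print(toS(tip(s)))
plan(s,W(107,36.8,90),-1.5708-.247,2,0)
c=eyes.read_camera("wrist"); crop(c["image"],200,100,440,330,2.6,"pics/w23.png")
c=eyes.read_camera("side"); crop(c["image"],230,200,370,300,5,"pics/s23.png")
```

```text
t 20.95 tcp [608.3 163.5 291.5] grasp [607.1 163.5 120.5] 
R [[-0.007, -0.245, -0.969], [0.0, -0.969, 0.245], [-1.0, 0.002, 0.007]] F [ 0.2  0.2 -0.1] op 0.008 j6 [0.16 0.62 1.65 0.   0.87 1.98]
[101.8  36.3 101.5]
total shift [  3.8  -0.8 -11.5] turn [-0.001  0.007 -0.002]
[5.8, -0.1, -2.0, -0.0, 0.003, -0.001, 0.0]
[5.8, -0.1, -2.0, -0.0, 0.003, -0.001, 0.0]
```

View pics/w23.png

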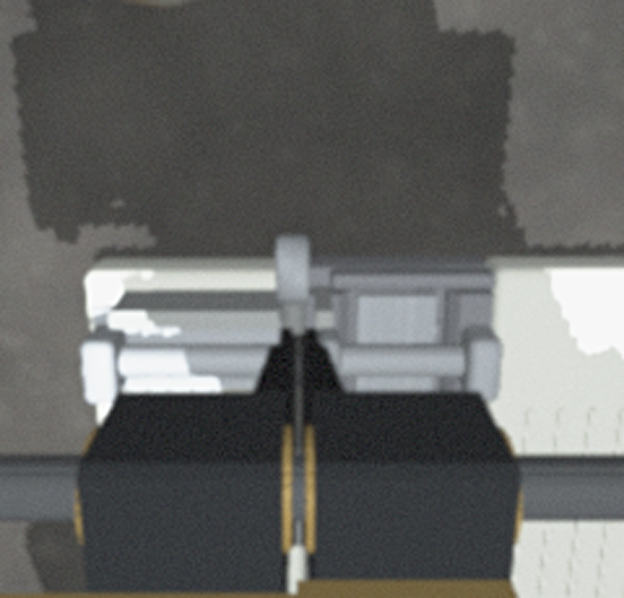

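View pics/s23.png

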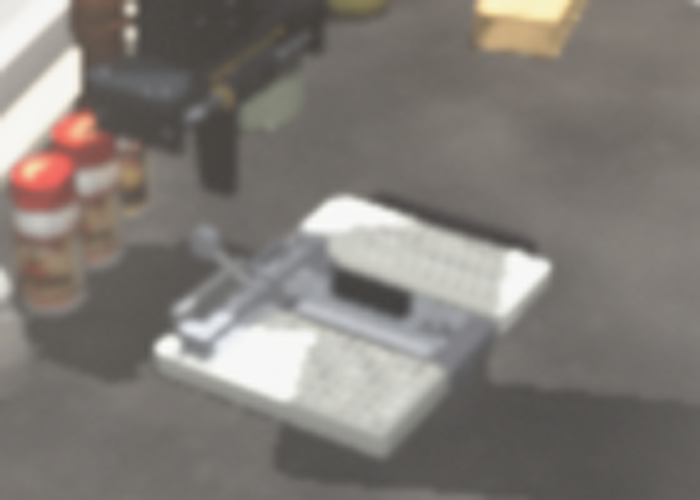

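Run:
```python
from cell import env, eyes
from h import *
c=eyes.read_camera("wrist"); np.save("w24.npy",c); crop(c["image"],280,160,350,240,7,"pics/w24.png")
for phi in (.7,.8,.9,1.0,1.1,1.2,1.5): print(phi,np.round(proj(c,[W(75+50*np.sin(phi),37,30+50*np.cos(phi))])[0],1), np.round(proj(c,[W(75+61*np.sin(phi),37,30+61*np.cos(phi))])[0],1))
```

```text
0.7 [313.3 219.9] [313.2 214.9]
0.8 [313.3 214. ] [313.2 207.4]
0.9 [313.3 208.5] [313.2 200.5]
1.0 [313.3 203.5] [313.2 194.3]
1.1 [313.3 199.1] [313.2 188.9]
1.2 [313.3 195.2] [313.2 184.2]
1.5 [313.3 187.2] [313.3 175.1]
```

View pics/w24.png

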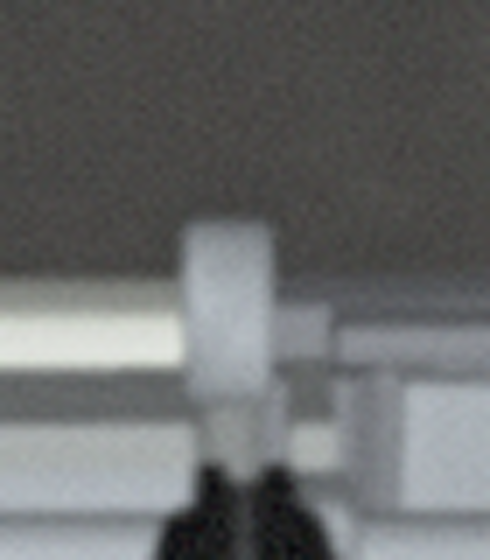

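jog_arm --deltas '[10, 0, -6, 0, 0.003, 0, 0, 12, 0, -6, 0, 0.003, 0, 0, 8, 0, 0, 0, 0, 0, 0, 0, 0, 0, 0, 0, 0, 0]'

```text
t: 21.6
eef_pos: [621.8, 159.7, 257.4]
tcp_rot: [1.001, 1.568, -2.39]
ft_force: [0.4, 0.4, -0.3]
opening: 0.009
```

Run:
```python
from cell import env, eyes
from h import *
s=env.state(); show(s); print(toS(tip(s)))
```

```text
t 21.60 tcp [621.8 159.7 257.4] grasp [621.5 159.4  86.4] 
R [[-0.002, -0.246, -0.969], [-0.002, -0.969, 0.246], [-1.0, 0.002, 0.001]] F [ 0.4  0.4 -0.3] op 0.009 j6 [ 0.15  0.68  1.65 -0.    0.82  1.97]
[116.9  35.9  67.4]
```

jog_arm --deltas '[6, 0, 0, 0, 0, 0, 0, 6, 0, 0, 0, 0, 0, 0, 5, 0, -1, 0, 0, 0, 0]'

```text
t: 21.98
eef_pos: [623.0, 159.5, 240.2]
tcp_rot: [1.728, 1.569, -1.662]
ft_force: [0.5, 0.1, 1.8]
opening: 0.007
```

Run:
```python
from cell import env, eyes
from h import *
s=env.state(); show(s); print(toS(tip(s)))
```

```text
t 21.98 tcp [623.  159.5 240.2] grasp [622.9 159.3  69.2] 
R [[-0.0, -0.246, -0.969], [-0.002, -0.969, 0.246], [-1.0, 0.002, -0.0]] F [0.5 0.1 1.8] op 0.007 j6 [ 0.15  0.71  1.65 -0.    0.78  1.97]
[118.3  36.1  50.2]
```

Force is 1.8 N, so the handle is turning freely. I'll carry on to the stop.

jog_arm --deltas '[4, 0, -1, 0, 0, 0, 0, 4, 0, 0, 0, 0, 0, 0, 1.5, 0, 0, 0, 0, 0, 0]'

```text
t: 22.35
eef_pos: [624.3, 159.4, 233.0]
tcp_rot: [2.981, 1.568, -0.409]
ft_force: [-8.3, -0.2, 22.2]
opening: 0.003
```

Run:
```python
from cell import env, eyes
from h import *
s=env.state(); show(s); print(toS(tip(s)))
```

```text
t 22.35 tcp [624.3 159.4 233. ] grasp [624.7 159.3  62. ] 
R [[0.002, -0.246, -0.969], [-0.001, -0.969, 0.246], [-1.0, 0.0, -0.003]] F [-8.3 -0.2 22.2] op 0.003 j6 [ 0.15  0.72  1.65 -0.    0.77  1.97]
[120.1  36.5  43. ]
```

jog_arm --deltas '[-10, 0, 0, 0, 0, 0, 0, -30, 0, 0, 0, 0, 0, 0, -40, 0, 10, 0, 0, 0, 0, -40, 0, 40, 0, 0, 0, 0, -20, 0, 50, 0, 0, 0, 0, 0, 0, 50, 0, 0, 0, 0, 0, 0, 30, 0, 0, 0, 0, 0, 0, 0, 0, 0, 0, 0]'

```text
t: 23.35
eef_pos: [444.0, 204.6, 377.5]
tcp_rot: [-2.909, 1.568, -0.016]
ft_force: [1.1, -0.4, -1.1]
opening: 0.003
```

Run:
```python
from cell import env, eyes
from h import *
s=env.state(); show(s); print(toS(tip(s)))
c=eyes.read_camera("wrist"); np.save("w25.npy",c); save(c,"pics/w25.png"); crop(c["image"],200,0,460,220,3,"pics/w25c.png")
for phi in (1.2,1.4,1.5): print(phi,np.round(proj(c,[W(75+61*np.sin(phi),37,30+61*np.cos(phi))])[0],1))
c=eyes.read_camera("side"); crop(c["image"],230,150,390,300,4,"pics/s25.png")
c=eyes.read_camera("top"); crop(c["image"],160,120,400,290,3.3,"pics/t25.png")
```

```text
t 23.35 tcp [444.  204.6 377.5] grasp [444.5 204.6 206.5] 
R [[0.003, -0.247, -0.969], [-0.0, -0.969, 0.247], [-1.0, -0.001, -0.003]] F [ 1.1 -0.4 -1.1] op 0.003 j6 [ 0.3   0.33  1.92 -0.    0.89  2.12]
[-65.8  36.5 187.5]
1.2 [313.2 -10.6]
1.4 [313.3  -9. ]
1.5 [313.3  -7.1]
```

View pics/w25c.png

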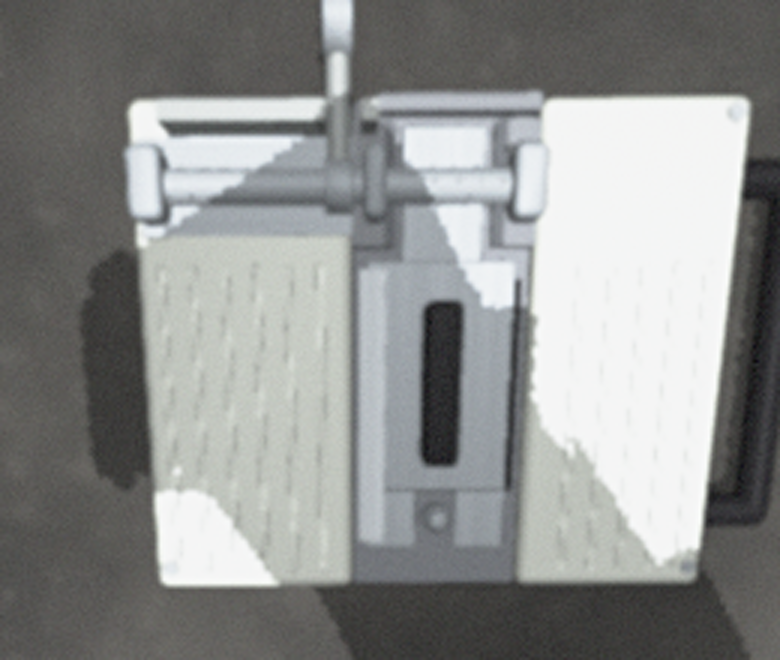

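View pics/s25.png

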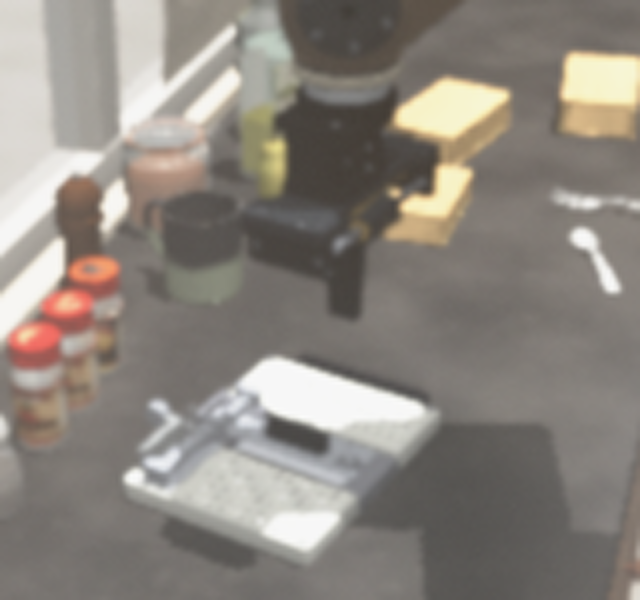

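View pics/t25.png

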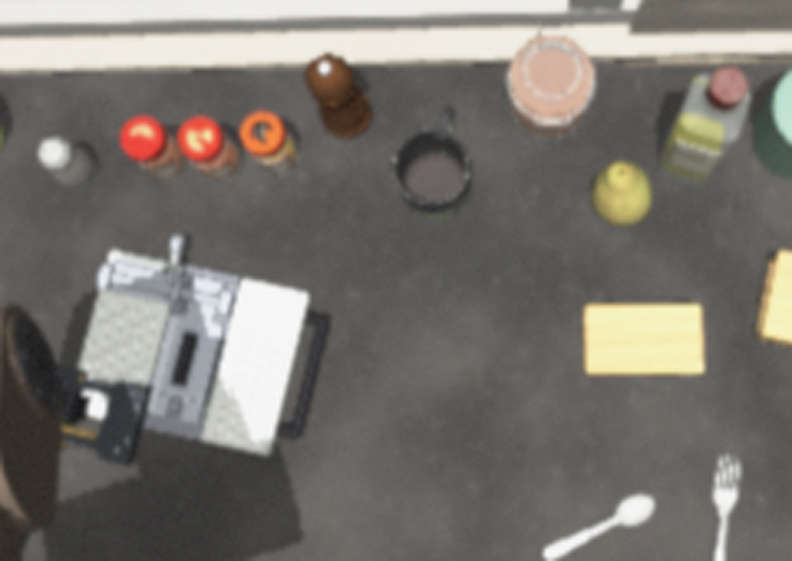

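Run:
```python
from cell import env, eyes
from h import *
for n in ("side","top"):
    c=eyes.read_camera(n)
    for phi in (1.1,1.3,1.5): print(n,phi,np.round(proj(c,[W(75+50*np.sin(phi),37,30+50*np.cos(phi))])[0],1))
    if n=="side": crop(c["image"],250,230,310,290,10,"pics/s26.png")
```

```text
side 1.1 [269.8 248.8]
side 1.3 [269.  250.8]
side 1.5 [268.8 253.1]
top 1.1 [212.  193.7]
top 1.3 [213.  193.2]
top 1.5 [213.9 193.2]
```

View pics/s26.png

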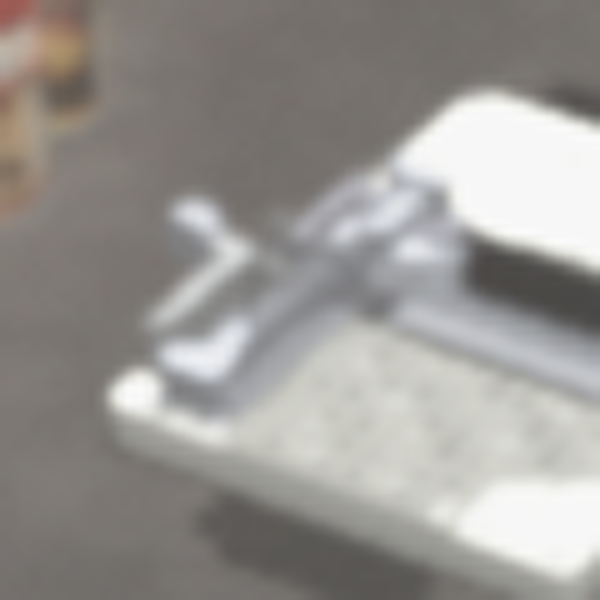

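Run:
```python
from cell import env
print(env.job_done()); print(env.state()["t"])
```

```text
the job is handed in; nothing more can be done
None
the job is handed in; nothing more can be done
```

I finished the task and handed it in at about 23.5 s of the 64 s allowed; the hand-in gives no verdict.

**What I did**
- **Blade out:** I drew the blade out of the smallest case by its tongue, laid it flat on the worktop and let go.
- **Blade in:** I picked it up again by the rib and lowered it into the slicer bay, with the notch over the pin and the tongue between the cheeks.
- **Bolt:** I pushed the bolt across to its stop, where it held against 10–13 N.
- **Handle:** I turned the handle down through the gate notch to its stop, where it held against 22 N.

**Last checks**
- **Blade:** It came to rest at seat height as expected. The wrist picture shows the pin in the notch and the plate level with the decks.
- **Bolt and handle:** The rod reaches into the far collar. The disc's place in the side and top views fits about 1.4–1.5 rad. The fingertip height at the stop (43 mm) fits 1.5 rad.
- **Surroundings:** The mug and pear are standing, and nothing fell. I judged them by eye against the first picture and did not measure their positions again.

**What did not go smoothly**
- **First downward push on the handle:** The fingertip slid past the disc, giving about 24 N of force on the tool. I backed off, and the handle was then at about 1.0 rad, already through the gate. The second push finished it cleanly.
- **Setting the blade down:** The force on the tool reached 34 N on the worktop and 37 N on the seat, both through the fingers or the blade.
- **Slicer angle:** My first readings disagreed by about 0.02 rad, so I settled it from close views before lowering the blade.

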